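Brick the kiln base, then open the kiln wash

TASK

Get the kiln base ready for coating: lay the two loose firebricks flat in the two empty places on the kiln shelf, square and close against the bricks already there, so that the four make a tidy interlocking pinwheel with a square hole in the middle. Then open the kiln-wash bottle: press its red safety cap down, keep it pressed while turning it anticlockwise (seen from above) from the black mark to the green one, and lift it off without forcing it. Finish still holding the cap upright in the gripper about 7 cm straight above where it sat, without letting go, and leave the other pots and tools where they are.

Things in the scene. Friction and masses are not known exactly. Their poses are not given: they have to be found in the camera images.
- brick_a: loose cream firebrick, 120 (x) x 60 (y) x 50 (z) mm, about 0.25 kg, lying flat on the table; origin at the centre of its underside; both bricks are alike and either may go in either place
- brick_b: second loose firebrick, same as brick_a
- kiln_shelf: fixed grey-brown kiln shelf slab 210 x 210 x 15 mm, origin at the centre of its underside. Two firebricks (120 x 60 x 50 mm, long side along the shelf's y) are fixed on it, centres at shelf (-61.5, +31.5) and (+61.5, -31.5) mm. The two others go with their long side along the shelf's x, leaving 3 mm gaps
- hole (a point): centre of the 57 mm square hole of the finished pinwheel, on the shelf's top. The inner long face of each brick to be laid looks into the hole for shelf x = -28.5 to +28.5 mm; the rest of it faces a fixed brick's end. So a finger fits on the inner side only there (grip at shelf x near 0, about 30 mm from the brick's middle); the outer long face is free
- place_left (a point): on the shelf's top (15 mm above its underside), the point where the centre of a brick's underside belongs: shelf (+31.5, +61.5) mm
- place_right (a point): the same for the other empty place: shelf (-31.5, -61.5) mm
- bottle: fixed white plastic bottle with ochre band, 84 mm diameter, in a 110 x 110 x 46 mm wooden cradle fixed to the bench; origin on its axis at the cradle's underside, z up. Shoulder ends at 121 mm height, then the neck up to 158 mm. The black (closed) mark on the shoulder lies along +x, the green (open) mark 65 degrees (1.13 rad) anticlockwise from it
- neck (a point): top centre of the neck, 158 mm up on the bottle's axis. A spring in it pushes the cap up: 4 N at rest, 7 N at 6 mm, hard end at 12 mm. The cap turns only while pressed down 4 mm or more (6 to 8 is good); it comes free 55 to 75 degrees anticlockwise, where there is a firm stop, and cannot be pulled off before. Over 100 N on the neck, pressed or twisted, breaks it
- cap: red ribbed round safety cap, 54 mm diameter, 46 mm tall overall, 40 g; origin at the centre of its lower rim, z up. Its top 18 mm is a plain round band of full diameter, the skirt below slightly narrower. Closed, the origin is 142 mm and the top face 188 mm above the bottle's origin, and a white line on its top points along the cap's +x, to the black mark. It can be gripped across its diameter at any yaw
- bowl: terracotta bowl, 120 mm wide, 55 tall; bystander, leave it alone; origin at its underside's centre
- mug: blue mug, 80 mm wide, 85 tall; bystander, leave it alone; origin at its underside's centre
- cup: buff clay cup, 72 mm wide, 70 tall; bystander, leave it alone; origin at its underside's centre
- plate: white plate, 140 mm wide, 20 tall; bystander, leave it alone; origin at its underside's centre
- glaze_jar: small jar with blue lid, 56 mm wide, 65 tall; bystander, leave it alone; origin at its underside's centre
- brush: flat brush lying down, about 200 mm long; bystander, leave it alone; origin at its underside's centre
Not all that is in view belongs to the job. Several things have the shape of the cap; the one meant has the colours described above. Leave any turquoise look-alike of the brick_b alone.

How it is judged (in metres and radians):
On the way, in this order (a step that is already met when the one before it is completed fails the run):
1. both loose bricks laid in the two empty places and let go (((horizontal distance between brick_a and place_left below 0.01 m and angle between the x axis of each of brick_a, brick_b and the x axis of kiln_shelf, either way round below 0.1 rad and z of brick_a in the frame of kiln_shelf between 0.011 and 0.021 m and angle between each of brick_a, brick_b's own z axis and vertical below 0.05 rad and linear speed of each of brick_a, brick_b below 0.02 m/s and contact force between the fingers and brick_a below 0.1 N and horizontal distance between brick_b and place_right below 0.01 m and z of brick_b in the frame of kiln_shelf between 0.011 and 0.021 m and contact force between the fingers and brick_b below 0.1 N) or (horizontal distance between brick_b and place_left below 0.01 m and angle between the x axis of each of brick_b, brick_a and the x axis of kiln_shelf, either way round below 0.1 rad and z of brick_b in the frame of kiln_shelf between 0.011 and 0.021 m and angle between each of brick_b, brick_a's own z axis and vertical below 0.05 rad and linear speed of each of brick_b, brick_a below 0.02 m/s and contact force between the fingers and brick_b below 0.1 N and horizontal distance between brick_a and place_right below 0.01 m and z of brick_a in the frame of kiln_shelf between 0.011 and 0.021 m and contact force between the fingers and brick_a below 0.1 N))), for 0.2 s.
2. the cap pressed well down on the bottle (z of cap in the frame of bottle below 0.1395 m and horizontal distance between cap and bottle below 0.01 m), for 0.05 s.
3. the cap turned to the green mark while still on the neck (angle between the x axis of cap and the x axis of bottle, either way round above 0.8 rad and z of cap in the frame of bottle below 0.148 m and horizontal distance between cap and bottle below 0.01 m), for 0.05 s.
At the end, for the whole second after the job is handed in: both bricks flat on the shelf, let go, within 10 mm and 0.10 rad of their places; the cap held still by the fingers, touching nothing else, 40 to 120 mm higher than when closed, within 40 mm of the bottle's axis, upright within 0.25 rad (((horizontal distance between brick_a and place_left below 0.01 m and angle between the x axis of each of brick_a, brick_b and the x axis of kiln_shelf, either way round below 0.1 rad and z of brick_a in the frame of kiln_shelf between 0.011 and 0.021 m and angle between each of brick_a, brick_b's own z axis and vertical below 0.05 rad and linear speed of each of brick_a, brick_b below 0.02 m/s and contact force between the fingers and brick_a below 0.1 N and horizontal distance between brick_b and place_right below 0.01 m and z of brick_b in the frame of kiln_shelf between 0.011 and 0.021 m and contact force between the fingers and brick_b below 0.1 N) or (horizontal distance between brick_b and place_left below 0.01 m and angle between the x axis of each of brick_b, brick_a and the x axis of kiln_shelf, either way round below 0.1 rad and z of brick_b in the frame of kiln_shelf between 0.011 and 0.021 m and angle between each of brick_b, brick_a's own z axis and vertical below 0.05 rad and linear speed of each of brick_b, brick_a below 0.02 m/s and contact force between the fingers and brick_b below 0.1 N and horizontal distance between brick_a and place_right below 0.01 m and z of brick_a in the frame of kiln_shelf between 0.011 and 0.021 m and contact force between the fingers and brick_a below 0.1 N)) and z of cap in the frame of bottle between 0.182 and 0.262 m and horizontal distance between cap and bottle below 0.04 m and angle between cap's own z axis and vertical below 0.25 rad and contact force between the fingers and cap above 0.5 N and contact force between cap and bottle below 0.05 N and linear speed of cap below 0.03 m/s); the arm keeps its last pose, push and grip.
It fails at once if another pot or tool moved by more than 30 mm (distance of any of bowl, mug, cup, plate, glaze_jar, brush from where it was at the start of the episode above 0.03 m).
It fails at once if the cap forced against the bottle with more than 100 N (contact force between cap and bottle above 100 N).
It also fails if it takes over 70 s, if anything falls off the work surface, if the arm or the gripper's body presses on something with over 40 N, if the wrist force passes 120 N, or if a joint passes its speed limit or range.

ROBOT

A 6-joint arm with a two-finger parallel gripper is mounted at the origin on the work surface. World frame = base frame: x ahead of the robot, y to its left, z up, the work surface at z = 0. Lengths are in m, angles in degrees, forces in N, time in s.
With the tool pointing down it reaches from about 0.35 to 0.875 m from the base axis. Payload 4.2 kg.
Tool frame: the origin (TCP) lies at the very end of the fingers, on their centre line; the grasp point (between the pads) lies 19 mm behind it (r.hold_point_z is the distance from the TCP to the grasp point, in m); z points along the fingers, y is the direction in which the jaws open and shut (so a half turn about z gives the same grasp; the last joint's range is limited). The gripper opens to 87 mm and grips with 3 to 60 N. Pads are 19 mm wide; open, the fingers measure 117 mm over their backs; the gripper's body (75 mm by 190 mm) begins 51 mm behind the grasp point.
Start: joints at [-56.402, 22.042, 0.453, 0, -68.411, -14.817], TCP at [0.201, -0.592, 0.201] pointing down, gripper open.
Joint ranges: [-179.83, 179.83], [-69.29, 118.12], [-61.27, 80.66], [-181.25, 117.63], [-171.15, -9.14], [-177.46, 177.46]. Speed limits (degrees/s): [159.86, 159.86, 180, 180, 180, 180].

INTERFACE

Orientations are given as a 3x3 rotation matrix whose columns are the frame's x, y, z axes.
In Python, from station import r, cams, ticket gives the robot as it stands.
- The arm moves only by the tool drive_tool, never from a script. Its argument "deltas" is a list of rows, each an object of numbers: "dx", "dy", "dz": the shift along the tool's x, y, z in m; "wx", "wy", "wz": the turn, a rotation vector about the tool's x, y, z in degrees. A call has 1 to 20 rows; each row is the pose to reach, as a shift and turn from the pose commanded when the call began, along the tool's axes at that moment; what a row does not reach only later rows make up. A row lasts 1/10 s, in which the tool goes at most 50 mm and 8.59 degrees, less where a joint would pass 70% of its speed; a pose out of reach is approached as far as the arm can. A call with a gripper value outside its range is refused whole. "gripper" is the opening, from 0 (shut) to 1 (fully open), set as the call begins (left out, the last holds). The fingers move at their own pace and stop on an object; the grip force is fixed at half the most. Time passes only in rows, so rows that repeat a pose let the fingers close. It gives the time, the measured TCP pose, the force and the opening at its end, in the units of the state.
- r.sense(): the state, without advancing time (a new reading comes with each control period).
- cams.capture(name): name is "side" or "top" or "wrist"; returns the picture (384x512x3 uint8, red, green, blue); there is no depth.
- cams.camera_model(name): a dict with "intrinsics" (3x3 intrinsics, pixels), "extrinsics" (4x4, takes a point from world to camera coordinates); the wrist camera has in their place "T_tool_cam" (4x4, takes a point from camera to tool coordinates, whose origin is the TCP and whose axes are the flange's). Camera axes: x right, y down, z forward; pixel columns grow to the right and rows downward; lengths in m; the calibration is good to about 2 mm. A picture is of the moment at which its call begins: read the wrist's pose just before it. camera_model takes no time and is no camera call.
- ticket.finish_job(): hands the job in, once; it reports no verdict.
The state is a dict: "time_s": time; "joints": joint angles; "joint_velocities": joint speeds; "effort": joint torques, N m; "tcp_pos": TCP position; "ee_rot": TCP orientation; "wrist_force": force on the tool from outside, world axes, zero at the start; "moment": the same for the moment, N m; "gripper_width": opening from 0.0 (shut) to 1.0 (fully open).
Only numpy, scipy, OpenCV 4.12 (cv2) and the standard library are available. Lean on these libraries where they do the work, as an engineer would, in place of code of your own. Each camera call takes 0.05 s, during which the arm holds its last target.

## Working session

There is one attempt and no reset: what is moved stays moved. The work goes in short steps, Python scripts to look and compute and a tool call to move; the robot and the scene stay as the last step left them, time stands still between calls to the robot, and variables do not carry over. Pictures are saved under pics/ and viewed, and the job is handed in when it is done.

Besides the shell and the picture viewer there is one more tool, called after "Emit:" by a JSON object that holds its "fn" and its "kwargs", one argument or row to a line. drive_tool: Moves the arm, as the interface text tells. Its arguments: {"type":"object","properties":{"deltas":{"type":"array","items":{"type":"object","properties":{"dx":{"type":"number"},"dy":{"type":"number"},"dz":{"type":"number"},"wx":{"type":"number"},"wy":{"type":"number"},"wz":{"type":"number"}}}},"gripper":{"type":"number"}},"required":["deltas"]}

```bash
ls; mkdir -p pics
python3 - <<'E'
from station import r,cams,ticket
import cv2,numpy as np
np.set_printoptions(precision=4,suppress=True)
print(r.sense(), r.hold_point_z)
for n in ["top","side","wrist"]:
    im=cams.capture(n); cv2.imwrite(f"pics/{n}0.png",im[:,:,::-1]); print(n,cams.camera_model(n))
E
```

```text
pics
{'time_s': 0.0, 'joints': array([-56.4022,  22.0925,   0.3781,  -0.0274, -68.4103, -14.8191]), 'joint_velocities': array([-0.0539,  0.0752,  0.0369,  0.0119, -0.0044, -0.0221]), 'effort': array([ -0.002 , -39.0668,  18.7402,   4.2199,   0.0109,  -0.0002]), 'tcp_pos': array([ 0.201 , -0.5911,  0.1999]), 'ee_rot': array([[-0.9468, -0.3217, -0.0008],
       [-0.3217,  0.9468,  0.0021],
       [ 0.0001,  0.0022, -1.    ]]), 'wrist_force': array([-0.6103,  0.1851,  0.6245]), 'moment': array([0.0077, 0.0278, 0.0294]), 'gripper_width': 0.9989285943099441} 0.0187
top {'intrinsics': array([[388.7858,   0.    , 256.5263],
       [  0.    , 388.7858, 193.6231],
       [  0.    ,   0.    ,   1.    ]]), 'extrinsics': array([[-0.0122, -0.9999, -0.0107,  0.0559],
       [-0.9933,  0.0134, -0.115 ,  0.5468],
       [ 0.1152,  0.0092, -0.9933,  1.1367],
       [ 0.    ,  0.    ,  0.    ,  1.    ]])}
side {'intrinsics': array([[425.0931,   0.    , 257.084 ],
       [  0.    , 425.0931, 197.6596],
       [  0.    ,   0.    ,   1.    ]]), 'extrinsics': array([[-0.9883, -0.1522, -0.0065,  0.5495],
       [-0.1131,  0.7619, -0.6378,  0.0738],
       [ 0.1021, -0.6296, -0.7702,  1.3843],
       [ 0.    ,  0.    ,  0.    ,  1.    ]])}
wrist {'intrinsics': array([[294.2253,   0.    , 251.4279],
       [  0.    , 294.2253, 192.7956],
       [  0.    ,   0.    ,   1.    ]]), 'T_tool_cam': array([[-0.0007, -0.9629, -0.2699,  0.0733],
       [ 1.    , -0.0005, -0.0008,  0.0006],
       [ 0.0006, -0.2699,  0.9629, -0.1838],
       [ 0.    ,  0.    ,  0.    ,  1.    ]])}
```

View pics/top0.png

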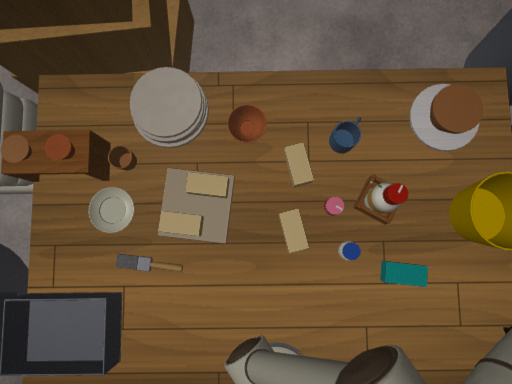

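View pics/side0.png

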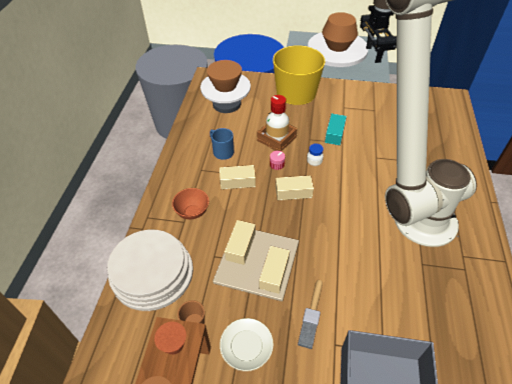

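View pics/wrist0.png

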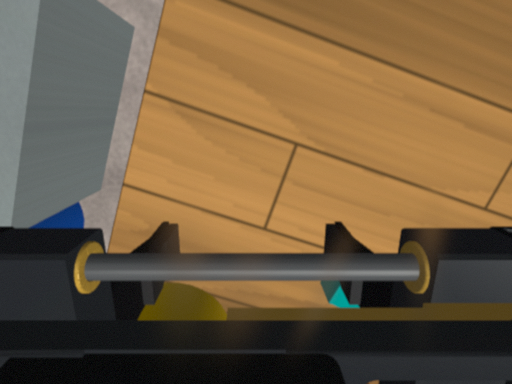

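Candidates, in top-image pixels:
- **Loose bricks:** cream at (299,164) and (293,231). Turquoise look-alike at (405,274). Fixed bricks at (207,185) and (181,223).
- **Cap:** red on the bottle at (396,194). Pink look-alike at (335,206), blue jar lid at (350,251), brown pots at (59,147).

I choose the two cream bricks and the red cap on the bottle. Next, enlarged crops to check that.

Run:
```python
import cv2
im=cv2.imread("pics/top0.png"); s=cv2.imread("pics/side0.png")
def crop(im,x0,y0,w,h,k,n): cv2.imwrite(n,cv2.resize(im[y0:y0+h,x0:x0+w],None,fx=k,fy=k,interpolation=cv2.INTER_CUBIC))
crop(im,270,130,60,130,4.6,"pics/c_br.png")
crop(im,150,160,100,90,6,"pics/c_sh.png")
crop(im,340,160,90,90,6,"pics/c_bt.png")
crop(s,180,80,180,140,4.4,"pics/c_sd.png")
```

```text
(no output)
```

View pics/c_br.png

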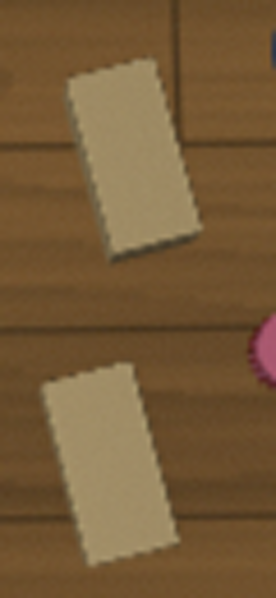

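View pics/c_sh.png

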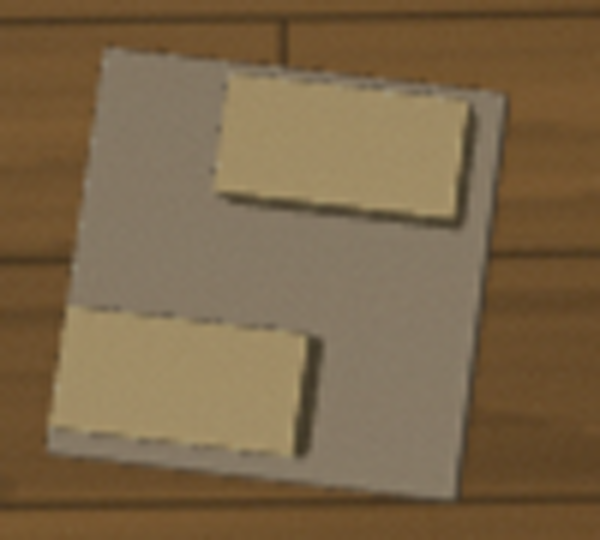

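View pics/c_bt.png

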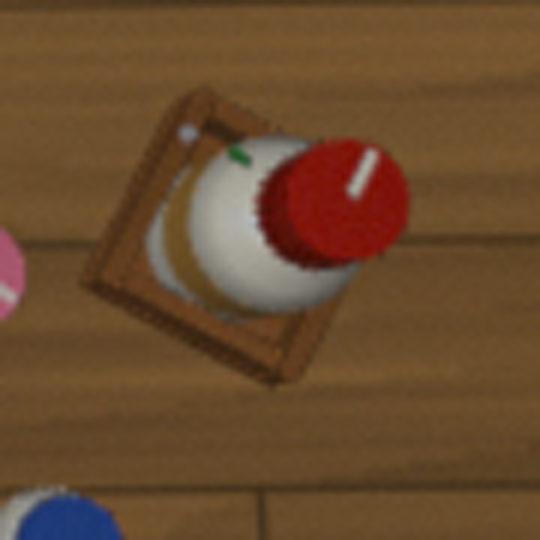

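View pics/c_sd.png

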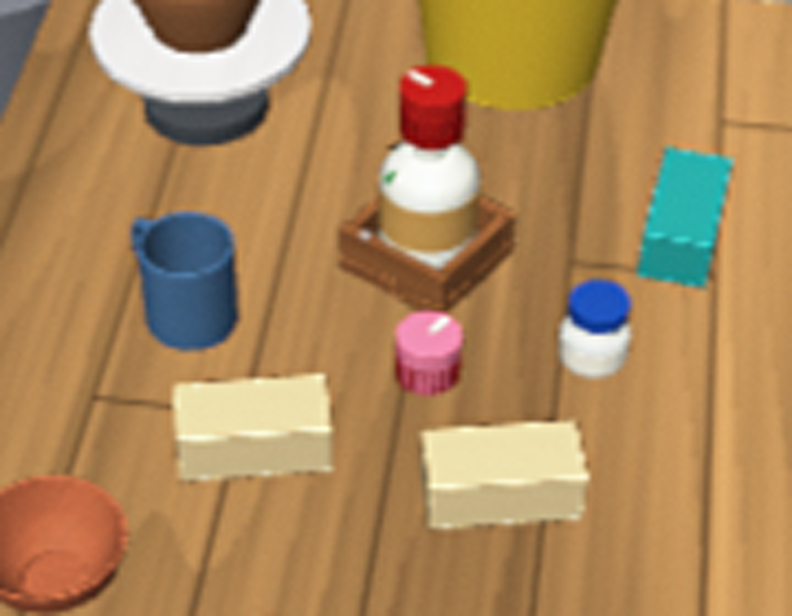

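```bash
cat > h.py <<'E'
import numpy as np,cv2
from scipy.optimize import least_squares
from station import r,cams,ticket
np.set_printoptions(precision=4,suppress=True)
def model(n,T=None):
    m=cams.camera_model(n); K=m["intrinsics"]
    if n!="wrist": return K,m["extrinsics"]
    s=r.sense(); B=np.eye(4);B[:3,:3]=s["ee_rot"];B[:3,3]=s["tcp_pos"]
    return K,np.linalg.inv(B@m["T_tool_cam"])
def proj(M,P):
    K,E=M; c=(E[:3,:3]@np.asarray(P,float).T).T+E[:3,3]; q=(K@c.T).T; return q[:,:2]/q[:,2:]
def ray(M,uv,z):
    K,E=M; R=E[:3,:3]; C=-R.T@E[:3,3]; d=R.T@np.linalg.inv(K)@np.array([uv[0],uv[1],1.]); return C+d*(z-C[2])/d[2]
def fit(M,local,uv,x0):
    """local Nx3 in object frame, fit x,y,yaw"""
    local=np.asarray(local,float);uv=np.asarray(uv,float)
    def w(p):
        c,s=np.cos(p[2]),np.sin(p[2]); return local@np.array([[c,-s,0],[s,c,0],[0,0,1]]).T+[p[0],p[1],0]
    f=lambda p:(proj(M,w(p))-uv).ravel()
    o=least_squares(f,x0,x_scale=[.01,.01,.1],loss="soft_l1"); return o.x,np.abs(o.fun).max(),np.round(f(o.x).reshape(-1,2),2)
E
python3 - <<'E'
from h import *
M=model("top")
def cp(pts,x0,y0,k): return (np.array(pts,float)+.5)/k-.5+[x0,y0]
def rect(hx,hy,z,cx=0,cy=0): # order TL,TR,BR,BL in the image: (+x,+y),(+x,-y),(-x,-y),(-x,+y)
    return [(cx+hx,cy+hy,z),(cx+hx,cy-hy,z),(cx-hx,cy-hy,z),(cx-hx,cy+hy,z)]
for n,p in [("up",[(71,80),(154,59),(200,232),(114,249)]),("lo",[(45,385),(131,364),(177,542),(93,562)])]:
    uv=cp(p,270,130,4.6); g=ray(M,uv.mean(0),.05)
    x,m,res=fit(M,rect(.06,.03,.05),uv,[g[0],g[1],.2]); print(n,x[:2],np.degrees(x[2]),res.ravel())
uv=cp([(105,48),(507,93),(457,498),(47,452),(231,73),(470,98),(457,220),(217,192),(68,307),(308,334),(295,456),(52,428)],150,160,6)
L=rect(.105,.105,.015)+rect(.03,.06,.065,.0615,-.0315)+rect(.03,.06,.065,-.0615,.0315)
g=ray(M,uv[:4].mean(0),.015)
x,m,res=fit(M,L,uv,[g[0],g[1],0]); print("shelf",x[:2],np.degrees(x[2]),res.ravel())
c,s=np.cos(x[2]),np.sin(x[2]);R=np.array([[c,-s],[s,c]])
print("left",R@[.0315,.0615]+x[:2],"right",R@[-.0315,-.0615]+x[:2])
cap=ray(M,cp([(348,202)],340,160,6)[0],.188); a=ray(M,cp([(355,195)],340,160,6)[0],.188);b=ray(M,cp([(374,150)],340,160,6)[0],.188)
print("cap",cap,"yaw",np.degrees(np.arctan2(*(b-a)[:2][::-1])), "from c",np.degrees(np.arctan2(*(b-cap)[:2][::-1])))
cr=cp([(207,90),(90,285),(285,385)],340,160,6); print([ray(M,q,.046) for q in cr])
# side check
S=model("side"); print("cap side px",proj(S,[cap]),"shelf",proj(S,[[x[0],x[1],.015]]))
for n,uv in [("pink",(335,206)),("jar",(350,251)),("mug",(345,137)),("bowl",(247,124))]: print(n,ray(M,uv,.05))
E
```

```text
up [ 0.6348 -0.0786] 12.92860711201238 [-0.86 -0.53  0.5  -0.63  0.6   0.19 -0.33  1.25]
lo [ 0.4362 -0.0591] 13.639266217353038 [-0.67 -0.41  0.36 -0.9   1.09  0.28 -0.61  1.09]
shelf [0.5176 0.2333] -7.236064172550078 [-0.2  -0.37  0.42 -0.32  0.36  0.72 -0.26  0.4  -0.24 -0.28  0.33  0.07
 -0.01 -0.09 -0.65 -0.02 -0.12 -0.26  0.66 -0.1   0.13  0.2  -0.39  0.12]
left [0.5566 0.2904] right [0.4786 0.1763]
cap [ 0.5254 -0.3181  0.188 ] yaw -25.39291177402673 from c -28.9207149187296
[array([ 0.5981, -0.3018,  0.046 ]), array([ 0.502 , -0.2399,  0.046 ]), array([ 0.4517, -0.3329,  0.046 ])]
cap side px [[279.1231  98.6221]] shelf [[257.8442 258.6265]]
pink [ 0.5056 -0.1816  0.05  ]
jar [ 0.3741 -0.2204  0.05  ]
mug [ 0.7129 -0.2189  0.05  ]
bowl [0.7575 0.0749 0.05  ]
```

```bash
cat >> h.py <<'E'
def goto(pos,yawdeg=None,s=None):
    """tool-frame delta to bring the TCP to world pos, tool pointing down with y axis at yawdeg"""
    from scipy.spatial.transform import Rotation as Ro
    s=s or r.sense(); R=s["ee_rot"]
    d=R.T@(np.asarray(pos)-s["tcp_pos"])
    if yawdeg is None: yawdeg=np.degrees(np.arctan2(R[1,1],R[0,1]))
    a=np.radians(yawdeg); y=np.array([np.cos(a),np.sin(a),0]); z=np.array([0,0,-1.]); x=np.cross(y,z)
    w=Ro.from_matrix(R.T@np.column_stack([x,y,z])).as_rotvec(degrees=True)
    print("delta mm",np.round(d*1000,1),"w deg",np.round(w,2)); return d,w
def st():
    s=r.sense(); R=s["ee_rot"]; print("t",s["time_s"],"tcp",s["tcp_pos"],"yaw",np.degrees(np.arctan2(R[1,1],R[0,1])),"z",R[:,2],"F",s["wrist_force"],"M",s["moment"],"g",s["gripper_width"],"j",np.round(s["joints"],1))
E
python3 -c "
from h import *
goto([.70,-.07,.30],103)"
```

```text
delta mm [-640.1  333.1  -99.3] w deg [ 0.09 -0.01  5.77]
```

Emit:
{"fn": "drive_tool", "kwargs": {
  "deltas": [
    {"dz": -0.05},
    {"dx": -0.02,"dy": 0.01,"dz": -0.099},
    {"dx": -0.06,"dy": 0.03,"dz": -0.099,"wz": 1},
    {"dx": -0.1,"dy": 0.052,"dz": -0.099,"wz": 2},
    {"dx": -0.14,"dy": 0.073,"dz": -0.099,"wz": 3},
    {"dx": -0.18,"dy": 0.094,"dz": -0.099,"wz": 4},
    {"dx": -0.22,"dy": 0.114,"dz": -0.099,"wz": 5},
    {"dx": -0.26,"dy": 0.135,"dz": -0.099,"wz": 5.77},
    {"dx": -0.3,"dy": 0.156,"dz": -0.099,"wz": 5.77},
    {"dx": -0.34,"dy": 0.177,"dz": -0.099,"wz": 5.77},
    {"dx": -0.38,"dy": 0.198,"dz": -0.099,"wz": 5.77},
    {"dx": -0.42,"dy": 0.218,"dz": -0.099,"wz": 5.77},
    {"dx": -0.46,"dy": 0.239,"dz": -0.099,"wz": 5.77},
    {"dx": -0.5,"dy": 0.26,"dz": -0.099,"wz": 5.77},
    {"dx": -0.54,"dy": 0.281,"dz": -0.099,"wz": 5.77},
    {"dx": -0.58,"dy": 0.302,"dz": -0.099,"wz": 5.77},
    {"dx": -0.61,"dy": 0.317,"dz": -0.099,"wz": 5.77},
    {"dx": -0.63,"dy": 0.328,"dz": -0.099,"wz": 5.77},
    {"dx": -0.64,"dy": 0.333,"dz": -0.099,"wz": 5.77},
    {"dx": -0.64,"dy": 0.333,"dz": -0.099,"wz": 5.77}
  ]
}}

```text
schema error: expected keys dx, dy, dz, wx, wy, wz
```

Run:
```python
from h import *
st(); im=cams.capture("wrist"); cv2.imwrite("pics/w1.png",im[:,:,::-1])
np.savez("w1.npz",K=model("wrist")[0],E=model("wrist")[1])
```

```text
t 0.15 tcp [ 0.2011 -0.5912  0.2002] yaw 108.77189948643633 z [-0.0006  0.0015 -1.    ] F [-0.2948  0.6379  0.1383] M [ 0.0302 -0.0115  0.0123] g 1.0006785743839213 j [-56.4  22.1   0.4  -0.  -68.4 -14.8]
```

View pics/w1.png

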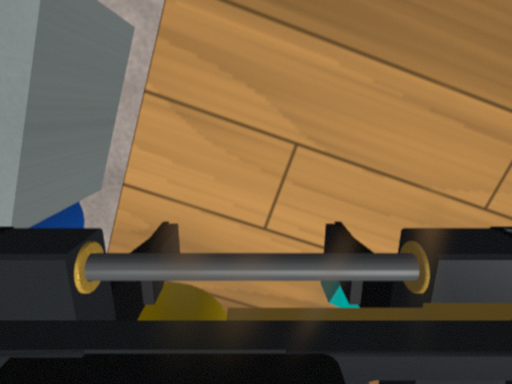

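Emit:
{"fn": "drive_tool", "kwargs": {
  "deltas": [
    {"dx": 0,"dy": 0,"dz": -0.05,"wx": 0,"wy": 0,"wz": 0},
    {"dx": -0.02,"dy": 0.01,"dz": -0.099,"wx": 0,"wy": 0,"wz": 0},
    {"dx": -0.06,"dy": 0.031,"dz": -0.099,"wx": 0,"wy": 0,"wz": 1},
    {"dx": -0.1,"dy": 0.052,"dz": -0.099,"wx": 0,"wy": 0,"wz": 2},
    {"dx": -0.14,"dy": 0.073,"dz": -0.099,"wx": 0,"wy": 0,"wz": 3},
    {"dx": -0.18,"dy": 0.094,"dz": -0.099,"wx": 0,"wy": 0,"wz": 4},
    {"dx": -0.22,"dy": 0.114,"dz": -0.099,"wx": 0,"wy": 0,"wz": 5},
    {"dx": -0.26,"dy": 0.135,"dz": -0.099,"wx": 0,"wy": 0,"wz": 5.8},
    {"dx": -0.3,"dy": 0.156,"dz": -0.099,"wx": 0,"wy": 0,"wz": 5.8},
    {"dx": -0.34,"dy": 0.177,"dz": -0.099,"wx": 0,"wy": 0,"wz": 5.8},
    {"dx": -0.38,"dy": 0.198,"dz": -0.099,"wx": 0,"wy": 0,"wz": 5.8},
    {"dx": -0.42,"dy": 0.218,"dz": -0.099,"wx": 0,"wy": 0,"wz": 5.8},
    {"dx": -0.46,"dy": 0.239,"dz": -0.099,"wx": 0,"wy": 0,"wz": 5.8},
    {"dx": -0.5,"dy": 0.26,"dz": -0.099,"wx": 0,"wy": 0,"wz": 5.8},
    {"dx": -0.54,"dy": 0.281,"dz": -0.099,"wx": 0,"wy": 0,"wz": 5.8},
    {"dx": -0.58,"dy": 0.302,"dz": -0.099,"wx": 0,"wy": 0,"wz": 5.8},
    {"dx": -0.61,"dy": 0.317,"dz": -0.099,"wx": 0,"wy": 0,"wz": 5.8},
    {"dx": -0.63,"dy": 0.328,"dz": -0.099,"wx": 0,"wy": 0,"wz": 5.8},
    {"dx": -0.64,"dy": 0.333,"dz": -0.099,"wx": 0,"wy": 0,"wz": 5.8},
    {"dx": -0.64,"dy": 0.333,"dz": -0.099,"wx": 0,"wy": 0,"wz": 5.8}
  ]
}}

```text
time_s: 2.2
tcp_pos: [0.7004, -0.0694, 0.2988]
ee_rot: [[-0.974, -0.226, -0.002], [-0.226, 0.974, -0.0], [0.002, 0.0, -1.0]]
wrist_force: [0.2, 0.1, -0.3]
gripper_width: 1.002
```

Run:
```python
from h import *
st(); M=model("wrist"); im=cams.capture("wrist"); cv2.imwrite("pics/w2.png",im[:,:,::-1])
np.savez("w2.npz",K=M[0],E=M[1])
```

```text
t 2.2 tcp [ 0.7004 -0.0694  0.2988] yaw 103.06008085114061 z [-0.0017 -0.     -1.    ] F [ 0.19    0.1171 -0.2645] M [-0.0409 -0.0245 -0.0592] g 1.0016810974878072 j [  7.5  28.   23.6  -0.  -85.7 -84.4]
```

View pics/w2.png

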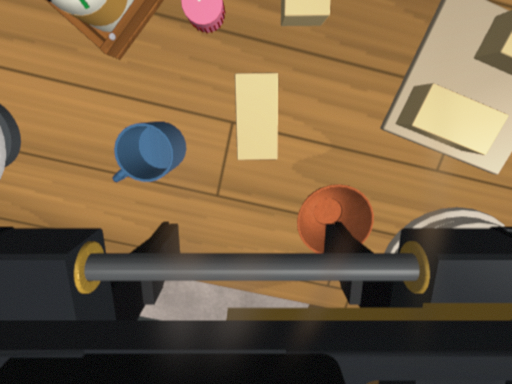

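Run:
```python
import cv2
im=cv2.imread("pics/w2.png")
cv2.imwrite("pics/w2a.png",cv2.resize(im[60:170,215:305],None,fx=5,fy=5,interpolation=cv2.INTER_CUBIC))
```

```text
(no output)
```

View pics/w2a.png

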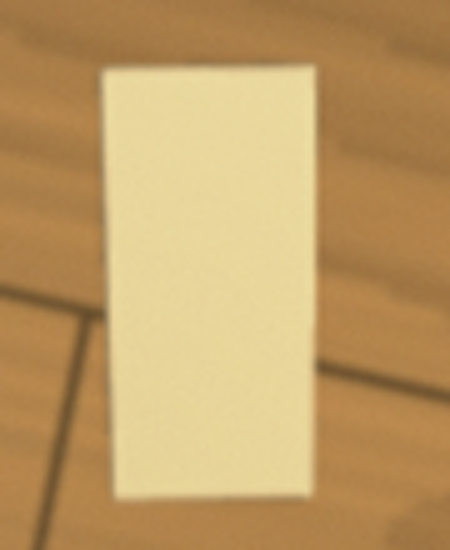

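Run:
```python
from h import *
d=np.load("w2.npz"); M=(d["K"],d["E"])
uv=(np.array([(103,68),(315,66),(313,496),(115,498)])+.5)/5-.5+[215,60]
L=[(-.06,-.03,.05),(-.06,.03,.05),(.06,.03,.05),(.06,-.03,.05)]
x,m,res=fit(M,L,uv,[.635,-.079,.22]); print(x[:2],np.degrees(x[2]),res.ravel())
a=x[2]; g=x[:2]-.0215*np.array([np.cos(a),np.sin(a)]); print("grip",g)
goto([*g,.12],90+np.degrees(a)); goto([*g,.013],90+np.degrees(a))
```

```text
[ 0.6365 -0.0757] 13.899677284587476 [-0.61 -0.27  0.76 -0.59  0.41  0.43 -0.53  0.65]
grip [ 0.6157 -0.0809]
delta mm [ 84.1   8.7 179.6] w deg [ 0.01 -0.07 -0.9 ]
delta mm [ 83.9   8.7 286.6] w deg [ 0.01 -0.07 -0.9 ]
```

Emit:
{"fn": "drive_tool", "kwargs": {
  "deltas": [
    {"dx": 0.03,"dy": 0.003,"dz": 0.03,"wx": 0,"wy": 0,"wz": -0.5},
    {"dx": 0.06,"dy": 0.006,"dz": 0.07,"wx": 0,"wy": 0,"wz": -0.9},
    {"dx": 0.084,"dy": 0.009,"dz": 0.11,"wx": 0,"wy": 0,"wz": -0.9},
    {"dx": 0.084,"dy": 0.009,"dz": 0.15,"wx": 0,"wy": 0,"wz": -0.9},
    {"dx": 0.084,"dy": 0.009,"dz": 0.19,"wx": 0,"wy": 0,"wz": -0.9},
    {"dx": 0.084,"dy": 0.009,"dz": 0.22,"wx": 0,"wy": 0,"wz": -0.9},
    {"dx": 0.084,"dy": 0.009,"dz": 0.24,"wx": 0,"wy": 0,"wz": -0.9},
    {"dx": 0.084,"dy": 0.009,"dz": 0.26,"wx": 0,"wy": 0,"wz": -0.9},
    {"dx": 0.084,"dy": 0.009,"dz": 0.275,"wx": 0,"wy": 0,"wz": -0.9},
    {"dx": 0.084,"dy": 0.009,"dz": 0.285,"wx": 0,"wy": 0,"wz": -0.9},
    {"dx": 0.084,"dy": 0.009,"dz": 0.286,"wx": 0,"wy": 0,"wz": -0.9},
    {"dx": 0.084,"dy": 0.009,"dz": 0.286,"wx": 0,"wy": 0,"wz": -0.9}
  ]
}}

```text
time_s: 3.45
tcp_pos: [0.6162, -0.0811, 0.0148]
ee_rot: [[-0.971, -0.239, 0.001], [-0.239, 0.971, -0.0], [-0.001, -0.0, -1.0]]
wrist_force: [0.2, 0.3, 0.0]
gripper_width: 1.001
```

Run:
```python
from h import *
st(); im=cams.capture("wrist"); cv2.imwrite("pics/w3.png",im[:,:,::-1])
```

```text
t 3.45 tcp [ 0.6162 -0.0811  0.0148] yaw 103.85363579724331 z [ 0.0009 -0.0002 -1.    ] F [0.163  0.3358 0.0105] M [-0.0396 -0.0039 -0.0197] g 1.0014138546448896 j [  7.4  32.1 -12.5   0.  -45.3 -83.6]
```

View pics/w3.png

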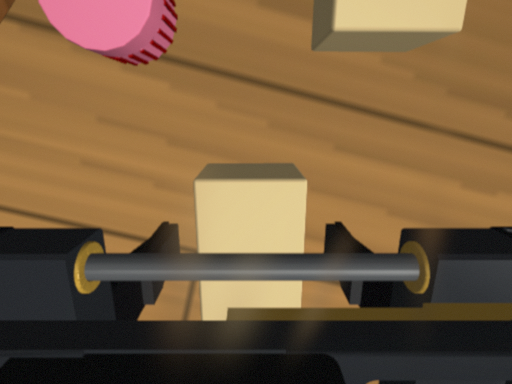

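The brick sits centred between the fingers: its edges are at columns 195 and 307, and the finger tips at 179 and 325. Closing now.

Emit:
{"fn": "drive_tool", "kwargs": {
  "deltas": [
    {"dx": 0,"dy": 0,"dz": 0,"wx": 0,"wy": 0,"wz": 0},
    {"dx": 0,"dy": 0,"dz": 0,"wx": 0,"wy": 0,"wz": 0},
    {"dx": 0,"dy": 0,"dz": 0,"wx": 0,"wy": 0,"wz": 0},
    {"dx": 0,"dy": 0,"dz": 0,"wx": 0,"wy": 0,"wz": 0},
    {"dx": 0,"dy": 0,"dz": 0,"wx": 0,"wy": 0,"wz": 0},
    {"dx": 0,"dy": 0,"dz": 0,"wx": 0,"wy": 0,"wz": 0},
    {"dx": 0,"dy": 0,"dz": 0,"wx": 0,"wy": 0,"wz": 0}
  ],
  "gripper": 0
}}

```text
time_s: 4.2
tcp_pos: [0.6162, -0.0806, 0.0143]
ee_rot: [[-0.971, -0.24, 0.0], [-0.24, 0.971, -0.0], [-0.0, -0.0, -1.0]]
wrist_force: [-0.3, -0.1, 2.8]
gripper_width: 0.686
```

Run:
```python
from h import *
st(); im=cams.capture("wrist"); cv2.imwrite("pics/w4.png",im[:,:,::-1])
cv2.imwrite("pics/w4a.png",cv2.resize(im[150:330,160:345,::-1],None,fx=3.2,fy=3.2,interpolation=cv2.INTER_CUBIC))
M=model("wrist"); s=r.sense()
g=s["tcp_pos"][:2]; R=np.array(s["ee_rot"])
# brick in tool frame from prediction: grip offset o -> -x end is at tool +x
for o in (.0175,.0195,.0215,.0235,.0255):
    e=.06-o
    P=[s["tcp_pos"]+R@np.array([e,-.03,0]),s["tcp_pos"]+R@np.array([e,.03,0])]
    for p in P:p[2]=.05
    print(o,proj(M,P).ravel())
```

```text
t 4.2 tcp [ 0.6162 -0.0806  0.0143] yaw 103.889657049533 z [ 0.0003 -0.0002 -1.    ] F [-0.3231 -0.057   2.8499] M [-0.2056  0.1171  0.0401] g 0.6864647934042245 j [  7.5  32.1 -12.5   0.  -45.3 -83.6]
0.0175 [191.9381 172.8329 308.8697 172.7775]
0.0195 [192.1527 176.6428 308.6674 176.5892]
0.0215 [192.3658 180.4257 308.4666 180.3737]
0.0235 [192.5774 184.1818 308.2672 184.1314]
0.0255 [192.7874 187.9114 308.0692 187.8626]
```

View pics/w4a.png

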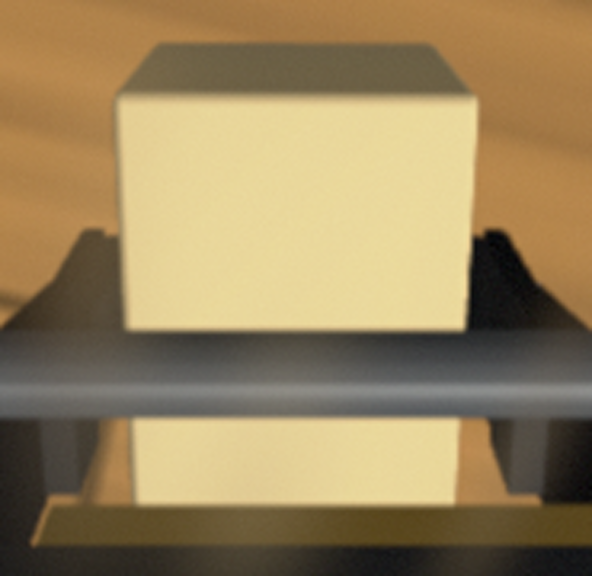

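Run:
```python
from h import *
goto([.70,.20,.28],82.8)
```

```text
delta mm [-148.8  252.2 -265.7] w deg [-0.01  0.01 21.09]
```

Emit:
{"fn": "drive_tool", "kwargs": {
  "deltas": [
    {"dx": 0,"dy": 0,"dz": -0.01,"wx": 0,"wy": 0,"wz": 0},
    {"dx": 0,"dy": 0,"dz": -0.03,"wx": 0,"wy": 0,"wz": 0},
    {"dx": 0,"dy": 0,"dz": -0.06,"wx": 0,"wy": 0,"wz": 0},
    {"dx": 0,"dy": 0,"dz": -0.1,"wx": 0,"wy": 0,"wz": 0},
    {"dx": -0.01,"dy": 0.01,"dz": -0.14,"wx": 0,"wy": 0,"wz": 2},
    {"dx": -0.03,"dy": 0.04,"dz": -0.18,"wx": 0,"wy": 0,"wz": 5},
    {"dx": -0.05,"dy": 0.075,"dz": -0.21,"wx": 0,"wy": 0,"wz": 8},
    {"dx": -0.07,"dy": 0.11,"dz": -0.24,"wx": 0,"wy": 0,"wz": 11},
    {"dx": -0.09,"dy": 0.15,"dz": -0.26,"wx": 0,"wy": 0,"wz": 14},
    {"dx": -0.11,"dy": 0.185,"dz": -0.266,"wx": 0,"wy": 0,"wz": 17},
    {"dx": -0.13,"dy": 0.22,"dz": -0.266,"wx": 0,"wy": 0,"wz": 20},
    {"dx": -0.145,"dy": 0.245,"dz": -0.266,"wx": 0,"wy": 0,"wz": 21.1},
    {"dx": -0.149,"dy": 0.252,"dz": -0.266,"wx": 0,"wy": 0,"wz": 21.1},
    {"dx": -0.149,"dy": 0.252,"dz": -0.266,"wx": 0,"wy": 0,"wz": 21.1},
    {"dx": -0.149,"dy": 0.252,"dz": -0.266,"wx": 0,"wy": 0,"wz": 21.1}
  ]
}}

```text
time_s: 5.75
tcp_pos: [0.6998, 0.1991, 0.2796]
ee_rot: [[-0.992, 0.126, -0.002], [0.126, 0.992, -0.001], [0.002, -0.001, -1.0]]
wrist_force: [0.7, -0.7, -2.2]
gripper_width: 0.687
```

Run:
```python
from h import *
st(); M=model("wrist"); im=cams.capture("wrist"); cv2.imwrite("pics/w5.png",im[:,:,::-1])
np.savez("w5.npz",K=M[0],E=M[1])
cv2.imwrite("pics/w5b.png",cv2.resize(im[:230,150:400,::-1],None,fx=3,fy=3,interpolation=cv2.INTER_CUBIC))
```

```text
t 5.75 tcp [0.6998 0.1991 0.2796] yaw 82.76510308343329 z [-0.0016 -0.0008 -1.    ] F [ 0.684  -0.7429 -2.1613] M [-0.0839  0.0294  0.0147] g 0.6866751117172746 j [  28.6   30.9   25.8   -0.   -85.  -125.8]
```

View pics/w5.png

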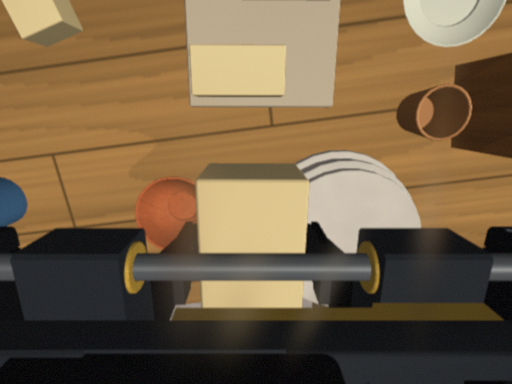

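View pics/w5b.png

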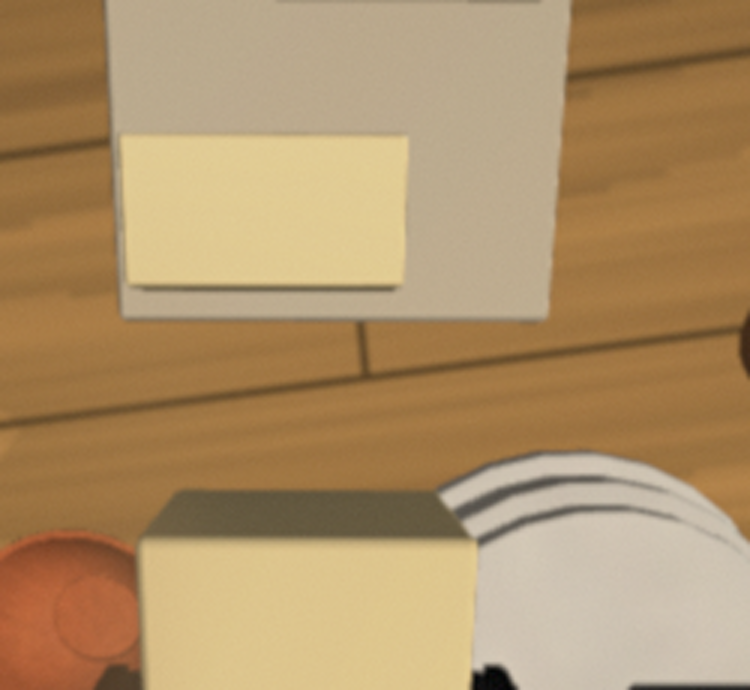

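Run:
```python
from h import *
d=np.load("w5.npz"); M=(d["K"],d["E"])
uv=(np.array([(121,134),(408,135),(402,286),(128,286),(122,320),(547,320)])+.5)/3-.5+[150,0]
b=lambda sx,sy:(.0615+sx*.03,-.0315+sy*.06,.065)
L=[b(-1,-1),b(-1,1),b(1,1),b(1,-1),(.105,-.105,.015),(.105,.105,.015)]
x,m,res=fit(M,L,uv,[.5176,.2333,-.126]); print(x[:2],np.degrees(x[2]),res.ravel())
```

```text
[0.5191 0.237 ] -7.31234839671483 [-1.09 -0.33  0.61 -0.62  1.09  0.29 -0.8   0.22 -0.78  0.33  1.09  0.43]
```

```bash
cat >> h.py <<'E'
SH=np.array([.5191,.237,-np.radians(7.31)])
def shw(p,S=None):
    S=SH if S is None else S
    c,s=np.cos(S[2]),np.sin(S[2]); return np.array([c*p[0]-s*p[1]+S[0],s*p[0]+c*p[1]+S[1]])
E
python3 - <<'E'
from h import *
p=shw([.0115,.063]); print(p); goto([*p,.12],82.69); goto([*p,.031],82.69)
E
```

```text
[0.5385 0.298 ]
delta mm [172.5  78.3 160.2] w deg [-0.03 -0.04  0.03]
delta mm [172.5  78.3 249.2] w deg [-0.03 -0.04  0.03]
```

Emit:
{"fn": "drive_tool", "kwargs": {
  "deltas": [
    {"dx": 0.015,"dy": 0.007,"dz": 0.01,"wx": 0,"wy": 0,"wz": 0},
    {"dx": 0.05,"dy": 0.023,"dz": 0.02,"wx": 0,"wy": 0,"wz": 0},
    {"dx": 0.085,"dy": 0.039,"dz": 0.04,"wx": 0,"wy": 0,"wz": 0},
    {"dx": 0.12,"dy": 0.054,"dz": 0.06,"wx": 0,"wy": 0,"wz": 0},
    {"dx": 0.15,"dy": 0.068,"dz": 0.085,"wx": 0,"wy": 0,"wz": 0},
    {"dx": 0.168,"dy": 0.076,"dz": 0.115,"wx": 0,"wy": 0,"wz": 0},
    {"dx": 0.1725,"dy": 0.0783,"dz": 0.14,"wx": 0,"wy": 0,"wz": 0},
    {"dx": 0.1725,"dy": 0.0783,"dz": 0.155,"wx": 0,"wy": 0,"wz": 0},
    {"dx": 0.1725,"dy": 0.0783,"dz": 0.16,"wx": 0,"wy": 0,"wz": 0},
    {"dx": 0.1725,"dy": 0.0783,"dz": 0.16,"wx": 0,"wy": 0,"wz": 0}
  ]
}}

```text
time_s: 6.8
tcp_pos: [0.5392, 0.2981, 0.1202]
ee_rot: [[-0.992, 0.127, -0.0], [0.127, 0.992, -0.0], [0.0, -0.0, -1.0]]
wrist_force: [-0.6, -0.4, -3.4]
gripper_width: 0.686
```

Run:
```python
from h import *
st(); M=model("wrist"); im=cams.capture("wrist"); cv2.imwrite("pics/w6.png",im[:,:,::-1])
np.savez("w6.npz",K=M[0],E=M[1])
t=cams.capture("top"); cv2.imwrite("pics/t6.png",cv2.resize(t[150:260,140:260,::-1],None,fx=5,fy=5,interpolation=cv2.INTER_CUBIC))
```

```text
t 6.8 tcp [0.5392 0.2981 0.1202] yaw 82.71067553063895 z [-0.0002 -0.0005 -1.    ] F [-0.6333 -0.4412 -3.3885] M [-0.0339  0.0139 -0.0155] g 0.6860330799632097 j [  44.    24.9   -7.3    0.   -57.8 -141.3]
```

View pics/w6.png

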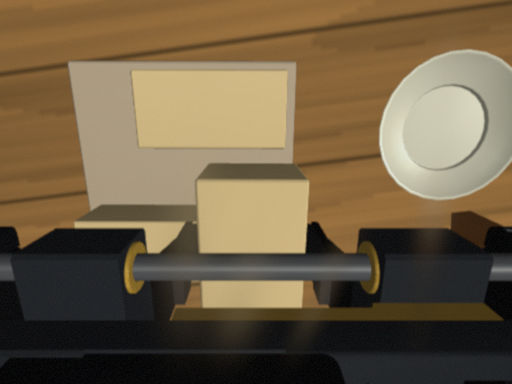

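View pics/t6.png

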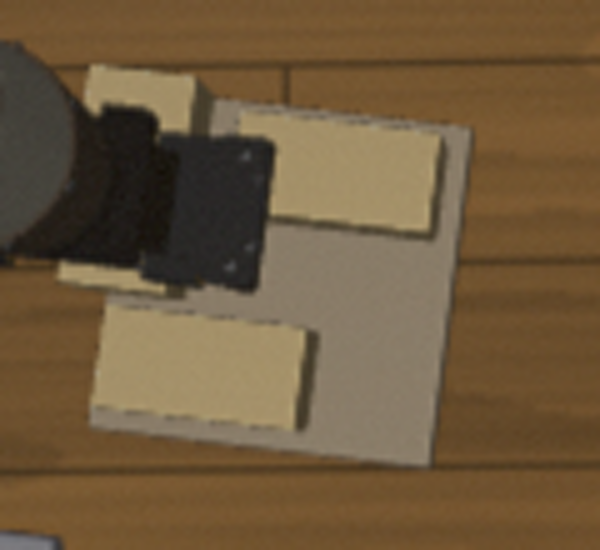

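Run:
```python
import cv2
im=cv2.imread("pics/w6.png")
cv2.imwrite("pics/w6a.png",cv2.resize(im[50:250,60:320],None,fx=3,fy=3,interpolation=cv2.INTER_CUBIC))
```

```text
(no output)
```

View pics/w6a.png

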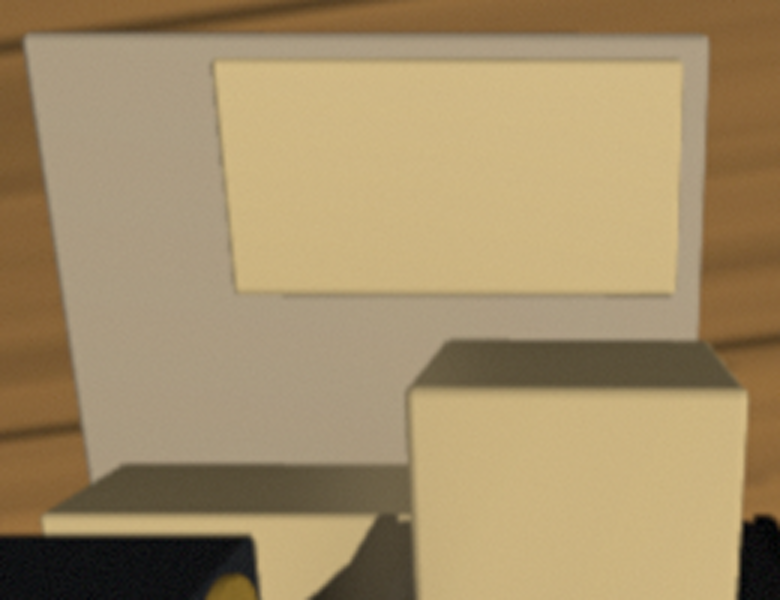

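Run:
```python
from h import *
d=np.load("w6.npz"); M=(d["K"],d["E"])
uv=(np.array([(215,60),(683,60),(674,294),(236,293),(26,36),(708,37),(43,514)])+.5)/3-.5+[60,50]
b=lambda sx,sy:(-.0615+sx*.03,.0315+sy*.06,.065)
L=[b(-1,-1),b(-1,1),b(1,1),b(1,-1),(-.105,-.105,.015),(-.105,.105,.015),(.0315,-.0915,.065)]
x,m,res=fit(M,L,uv,[.5176,.2333,-.126]); print(x[:2],np.degrees(x[2]),res.ravel())
p=shw([.0115,.063],x);goto([*p,.031],90+np.degrees(x[2]))
# relative: holding offset check
c=np.array(proj(M,[[0,0,0]]))
```

```text
[0.5195 0.2374] -7.2880963465466175 [-1.53 -0.16  1.35 -0.29  1.87  1.41 -0.21  1.83 -2.53 -0.75  1.74 -1.28
 -0.8   0.96]
delta mm [ 1.3 -0.9 90.5] w deg [0.1  0.11 0.02]
```

Emit:
{"fn": "drive_tool", "kwargs": {
  "deltas": [
    {"dx": 0.001,"dy": -0.0005,"dz": 0.015,"wx": 0,"wy": 0,"wz": 0},
    {"dx": 0.001,"dy": -0.0005,"dz": 0.035,"wx": 0,"wy": 0,"wz": 0},
    {"dx": 0.001,"dy": -0.0005,"dz": 0.05,"wx": 0,"wy": 0,"wz": 0},
    {"dx": 0.001,"dy": -0.0005,"dz": 0.062,"wx": 0,"wy": 0,"wz": 0},
    {"dx": 0.001,"dy": -0.0005,"dz": 0.072,"wx": 0,"wy": 0,"wz": 0},
    {"dx": 0.001,"dy": -0.0005,"dz": 0.08,"wx": 0,"wy": 0,"wz": 0},
    {"dx": 0.001,"dy": -0.0005,"dz": 0.085,"wx": 0,"wy": 0,"wz": 0},
    {"dx": 0.001,"dy": -0.0005,"dz": 0.088,"wx": 0,"wy": 0,"wz": 0},
    {"dx": 0.001,"dy": -0.0005,"dz": 0.088,"wx": 0,"wy": 0,"wz": 0}
  ]
}}

```text
time_s: 7.8
tcp_pos: [0.5379, 0.2989, 0.0319]
ee_rot: [[-0.992, 0.126, -0.0], [0.126, 0.992, -0.0], [0.0, -0.0, -1.0]]
wrist_force: [0.6, 0.5, -2.9]
gripper_width: 0.687
```

Run:
```python
from h import *
st(); im=cams.capture("wrist"); cv2.imwrite("pics/w7.png",im[:,:,::-1])
t=cams.capture("top"); cv2.imwrite("pics/t7.png",cv2.resize(t[150:260,140:260,::-1],None,fx=5,fy=5,interpolation=cv2.INTER_CUBIC))
```

```text
t 7.8 tcp [0.5379 0.2989 0.0319] yaw 82.78477163716381 z [-0.0001 -0.0001 -1.    ] F [ 0.5705  0.4736 -2.9083] M [-0.0141  0.084   0.0136] g 0.6865912971918505 j [  44.1   30.4  -12.6    0.   -47.  -141.3]
```

View pics/w7.png

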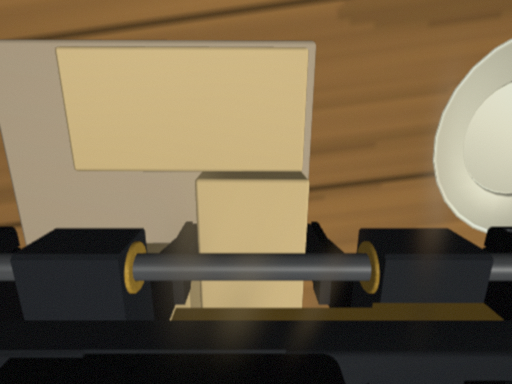

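View pics/t7.png

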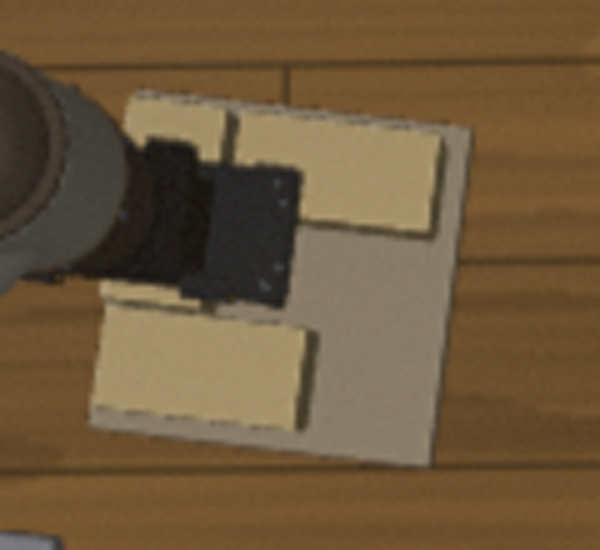

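Emit:
{"fn": "drive_tool", "kwargs": {
  "deltas": [
    {"dx": 0,"dy": 0,"dz": 0.001,"wx": 0,"wy": 0,"wz": 0},
    {"dx": 0,"dy": 0,"dz": 0.002,"wx": 0,"wy": 0,"wz": 0},
    {"dx": 0,"dy": 0,"dz": 0.0025,"wx": 0,"wy": 0,"wz": 0},
    {"dx": 0,"dy": 0,"dz": 0.0025,"wx": 0,"wy": 0,"wz": 0}
  ]
}}

```text
time_s: 8.3
tcp_pos: [0.5379, 0.2989, 0.0296]
ee_rot: [[-0.992, 0.126, 0.0], [0.126, 0.992, 0.0], [-0.0, 0.0, -1.0]]
wrist_force: [-0.4, -0.1, -3.4]
gripper_width: 0.686
```

```bash
python3 -c "
from h import *
st()"
```

```text
t 8.3 tcp [0.5379 0.2989 0.0296] yaw 82.78457828162503 z [ 0.  0. -1.] F [-0.431  -0.0565 -3.3826] M [-0.0641  0.0361  0.0488] g 0.6861521450932527 j [  44.1   30.6  -12.7    0.   -46.7 -141.3]
```

Not in contact yet, so I'll go about 1 mm lower and release.

Emit:
{"fn": "drive_tool", "kwargs": {
  "deltas": [
    {"dx": 0,"dy": 0,"dz": 0.0007,"wx": 0,"wy": 0,"wz": 0},
    {"dx": 0,"dy": 0,"dz": 0.001,"wx": 0,"wy": 0,"wz": 0},
    {"dx": 0,"dy": 0,"dz": 0.001,"wx": 0,"wy": 0,"wz": 0}
  ]
}}

```text
time_s: 8.6
tcp_pos: [0.538, 0.299, 0.0293]
ee_rot: [[-0.992, 0.125, 0.0], [0.125, 0.992, 0.0], [-0.0, 0.0, -1.0]]
wrist_force: [-1.9, -0.8, 3.5]
gripper_width: 0.685
```

Emit:
{"fn": "drive_tool", "kwargs": {
  "deltas": [
    {"dx": 0,"dy": 0,"dz": 0,"wx": 0,"wy": 0,"wz": 0},
    {"dx": 0,"dy": 0,"dz": 0,"wx": 0,"wy": 0,"wz": 0},
    {"dx": 0,"dy": 0,"dz": 0,"wx": 0,"wy": 0,"wz": 0},
    {"dx": 0,"dy": 0,"dz": 0,"wx": 0,"wy": 0,"wz": 0},
    {"dx": 0,"dy": 0,"dz": 0,"wx": 0,"wy": 0,"wz": 0},
    {"dx": 0,"dy": 0,"dz": -0.01,"wx": 0,"wy": 0,"wz": 0},
    {"dx": 0,"dy": 0,"dz": -0.03,"wx": 0,"wy": 0,"wz": 0},
    {"dx": 0,"dy": 0,"dz": -0.06,"wx": 0,"wy": 0,"wz": 0},
    {"dx": 0,"dy": 0,"dz": -0.1,"wx": 0,"wy": 0,"wz": 0},
    {"dx": -0.03,"dy": 0,"dz": -0.14,"wx": 0,"wy": 0,"wz": 0},
    {"dx": -0.06,"dy": 0,"dz": -0.18,"wx": 0,"wy": 0,"wz": 0},
    {"dx": -0.09,"dy": 0,"dz": -0.21,"wx": 0,"wy": 0,"wz": 0},
    {"dx": -0.11,"dy": 0,"dz": -0.23,"wx": 0,"wy": 0,"wz": 0},
    {"dx": -0.12,"dy": 0,"dz": -0.24,"wx": 0,"wy": 0,"wz": 0},
    {"dx": -0.12,"dy": 0,"dz": -0.24,"wx": 0,"wy": 0,"wz": 0}
  ],
  "gripper": 1
}}

```text
time_s: 10.1
tcp_pos: [0.6587, 0.2835, 0.2706]
ee_rot: [[-0.992, 0.127, 0.004], [0.127, 0.992, 0.002], [-0.003, 0.002, -1.0]]
wrist_force: [-0.7, -0.5, -0.5]
gripper_width: 1.001
```

Run:
```python
from h import *
st(); M=model("wrist"); im=cams.capture("wrist"); cv2.imwrite("pics/w8.png",im[:,:,::-1])
np.savez("w8.npz",K=M[0],E=M[1])
```

```text
t 10.1 tcp [0.6587 0.2835 0.2706] yaw 82.6997319692605 z [ 0.0036  0.0019 -1.    ] F [-0.7334 -0.537  -0.5049] M [-0.0125 -0.0204 -0.0729] g 1.0009928629634302 j [  36.2   29.6   22.4    0.   -82.5 -133.5]
```

View pics/w8.png

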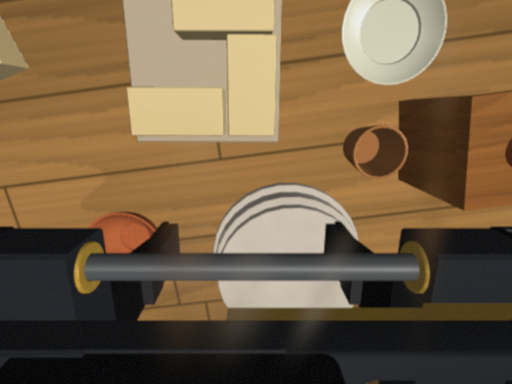

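Run:
```python
from h import *
goto([.50,-.055,.28],103.6)
```

```text
delta mm [ 113.2 -355.8  -11.3] w deg [  0.05   0.05 -20.87]
```

Emit:
{"fn": "drive_tool", "kwargs": {
  "deltas": [
    {"dx": 0.004,"dy": -0.012,"dz": -0.01,"wx": 0,"wy": 0,"wz": -1},
    {"dx": 0.014,"dy": -0.044,"dz": -0.01,"wx": 0,"wy": 0,"wz": -3},
    {"dx": 0.026,"dy": -0.082,"dz": -0.01,"wx": 0,"wy": 0,"wz": -5},
    {"dx": 0.038,"dy": -0.12,"dz": -0.01,"wx": 0,"wy": 0,"wz": -7},
    {"dx": 0.051,"dy": -0.16,"dz": -0.01,"wx": 0,"wy": 0,"wz": -10},
    {"dx": 0.064,"dy": -0.2,"dz": -0.01,"wx": 0,"wy": 0,"wz": -13},
    {"dx": 0.076,"dy": -0.24,"dz": -0.01,"wx": 0,"wy": 0,"wz": -16},
    {"dx": 0.089,"dy": -0.28,"dz": -0.01,"wx": 0,"wy": 0,"wz": -19},
    {"dx": 0.102,"dy": -0.32,"dz": -0.01,"wx": 0,"wy": 0,"wz": -20.9},
    {"dx": 0.11,"dy": -0.345,"dz": -0.01,"wx": 0,"wy": 0,"wz": -20.9},
    {"dx": 0.113,"dy": -0.356,"dz": -0.01,"wx": 0,"wy": 0,"wz": -20.9},
    {"dx": 0.113,"dy": -0.356,"dz": -0.01,"wx": 0,"wy": 0,"wz": -20.9},
    {"dx": 0.113,"dy": -0.356,"dz": -0.01,"wx": 0,"wy": 0,"wz": -20.9}
  ]
}}

```text
time_s: 11.45
tcp_pos: [0.5, -0.0547, 0.2787]
ee_rot: [[-0.971, -0.237, 0.0], [-0.237, 0.971, 0.0], [-0.0, 0.0, -1.0]]
wrist_force: [-0.2, 0.1, -0.4]
gripper_width: 1.002
```

Run:
```python
from h import *
st(); M=model("wrist"); im=cams.capture("wrist"); cv2.imwrite("pics/w9.png",im[:,:,::-1])
np.savez("w9.npz",K=M[0],E=M[1])
im=im[:,:,::-1]; cv2.imwrite("pics/w9a.png",cv2.resize(im[50:190,190:310],None,fx=4,fy=4,interpolation=cv2.INTER_CUBIC))
```

```text
t 11.45 tcp [ 0.5    -0.0547  0.2787] yaw 103.7125140623568 z [ 0.0004  0.0003 -1.    ] F [-0.2368  0.0602 -0.3569] M [ 0.0052 -0.0627 -0.0353] g 1.001795140026588 j [ 12.3   7.2  -8.5  -0.  -74.2 -88.6]
```

View pics/w9.png

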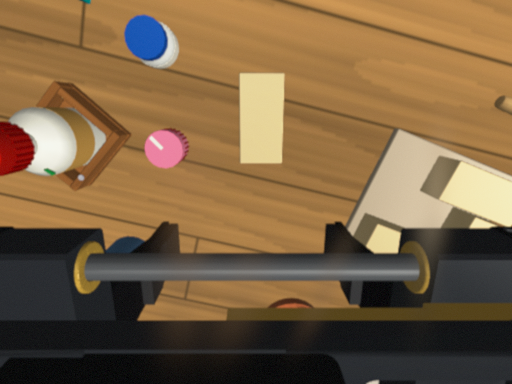

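View pics/w9a.png

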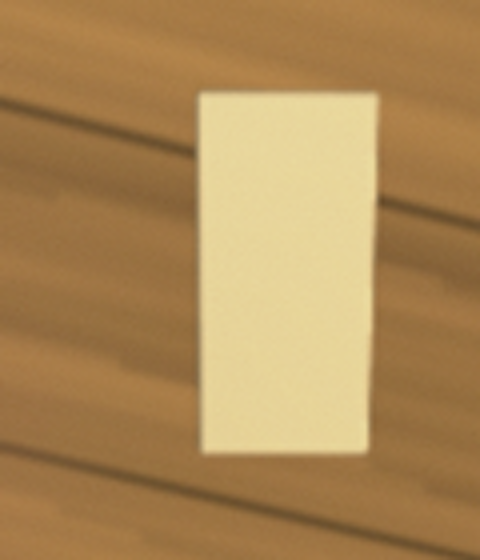

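Run:
```python
from h import *
d=np.load("w9.npz"); M=(d["K"],d["E"])
uv=(np.array([(198,92),(378,93),(368,453),(202,453)])+.5)/4-.5+[190,50]
L=[(-.06,-.03,.05),(-.06,.03,.05),(.06,.03,.05),(.06,-.03,.05)]
x,m,res=fit(M,L,uv,[.436,-.059,.23]); print(x[:2],np.degrees(x[2]),res.ravel())
a=x[2]; g=x[:2]+.0215*np.array([np.cos(a),np.sin(a)]); print("grip",g)
goto([*g,.014],90+np.degrees(a))
```

```text
[ 0.4375 -0.0558] 13.656597379550458 [-0.43 -0.25  0.51 -0.48  0.39  0.46 -0.47  0.45]
grip [ 0.4584 -0.0507]
delta mm [ 39.8  13.5 264.5] w deg [0.01 0.01 0.09]
```

Emit:
{"fn": "drive_tool", "kwargs": {
  "deltas": [
    {"dx": 0.015,"dy": 0.005,"dz": 0.02,"wx": 0,"wy": 0,"wz": 0},
    {"dx": 0.03,"dy": 0.01,"dz": 0.05,"wx": 0,"wy": 0,"wz": 0},
    {"dx": 0.04,"dy": 0.0135,"dz": 0.09,"wx": 0,"wy": 0,"wz": 0},
    {"dx": 0.04,"dy": 0.0135,"dz": 0.13,"wx": 0,"wy": 0,"wz": 0},
    {"dx": 0.04,"dy": 0.0135,"dz": 0.17,"wx": 0,"wy": 0,"wz": 0},
    {"dx": 0.04,"dy": 0.0135,"dz": 0.2,"wx": 0,"wy": 0,"wz": 0},
    {"dx": 0.04,"dy": 0.0135,"dz": 0.225,"wx": 0,"wy": 0,"wz": 0},
    {"dx": 0.04,"dy": 0.0135,"dz": 0.245,"wx": 0,"wy": 0,"wz": 0},
    {"dx": 0.04,"dy": 0.0135,"dz": 0.258,"wx": 0,"wy": 0,"wz": 0},
    {"dx": 0.04,"dy": 0.0135,"dz": 0.264,"wx": 0,"wy": 0,"wz": 0},
    {"dx": 0.04,"dy": 0.0135,"dz": 0.264,"wx": 0,"wy": 0,"wz": 0},
    {"dx": 0.04,"dy": 0.0135,"dz": 0.264,"wx": 0,"wy": 0,"wz": 0}
  ]
}}

```text
time_s: 12.7
tcp_pos: [0.4588, -0.051, 0.0149]
ee_rot: [[-0.971, -0.238, 0.001], [-0.238, 0.971, 0.0], [-0.001, -0.0, -1.0]]
wrist_force: [0.1, -0.1, 0.4]
gripper_width: 1.003
```

Emit:
{"fn": "drive_tool", "kwargs": {
  "deltas": [
    {"dx": 0,"dy": 0,"dz": 0,"wx": 0,"wy": 0,"wz": 0},
    {"dx": 0,"dy": 0,"dz": 0,"wx": 0,"wy": 0,"wz": 0},
    {"dx": 0,"dy": 0,"dz": 0,"wx": 0,"wy": 0,"wz": 0},
    {"dx": 0,"dy": 0,"dz": 0,"wx": 0,"wy": 0,"wz": 0},
    {"dx": 0,"dy": 0,"dz": 0,"wx": 0,"wy": 0,"wz": 0},
    {"dx": 0,"dy": 0,"dz": 0,"wx": 0,"wy": 0,"wz": 0},
    {"dx": 0,"dy": 0,"dz": 0,"wx": 0,"wy": 0,"wz": 0}
  ],
  "gripper": 0
}}

```text
time_s: 13.4
tcp_pos: [0.4582, -0.0515, 0.0148]
ee_rot: [[-0.972, -0.237, 0.0], [-0.237, 0.972, -0.0], [-0.0, -0.0, -1.0]]
wrist_force: [-0.7, 0.8, 4.3]
gripper_width: 0.686
```

Run:
```python
from h import *
st(); M=model("wrist"); im=cams.capture("wrist")[:,:,::-1]; cv2.imwrite("pics/w10.png",im)
cv2.imwrite("pics/w10a.png",cv2.resize(im[20:260,160:345],None,fx=3,fy=2.4,interpolation=cv2.INTER_CUBIC))
s=r.sense();R=s["ee_rot"]
for o in (-.0175,-.0195,-.0215,-.0235,-.0255):
    P=[s["tcp_pos"]+R@np.array([.06-o,y,0]) for y in(-.03,.03)]
    for p in P:p[2]=.05
    print(o,proj(M,P).ravel())
goto([.70,.20,.28],82.7)
```

```text
t 13.4 tcp [ 0.4582 -0.0515  0.0148] yaw 103.68385707642415 z [ 0.0003 -0.     -1.    ] F [-0.747   0.8104  4.3063] M [0.0686 0.2157 0.0159] g 0.6859960294446639 j [ 13.9  20.1 -35.5   0.  -34.3 -90.2]
-0.0175 [188.1198 101.5414 312.4299 101.441 ]
-0.0195 [187.8749  97.1888 312.6599  97.0864]
-0.0215 [187.628   92.8029 312.8916  92.6984]
-0.0235 [187.3793  88.3832 313.1251  88.2766]
-0.0255 [187.1286  83.9293 313.3604  83.8207]
delta mm [-294.5  187.1 -265.1] w deg [-0.    0.02 20.99]
```

View pics/w10.png

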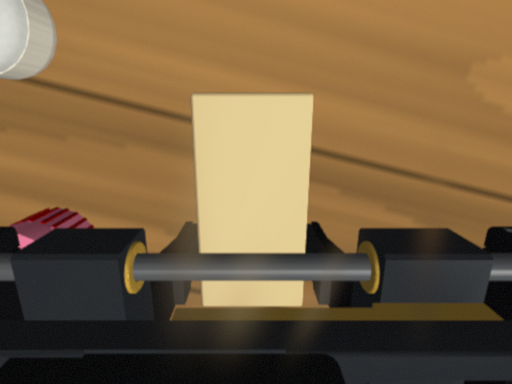

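Run:
```python
from h import *
p=shw([-.012,-.063],[.5193,.2372,np.radians(-7.3)]); print(p); goto([*p,.14],82.7)
```

```text
[0.4994 0.1762]
delta mm [ -93.9  211.5 -125.2] w deg [-0.    0.02 20.99]
```

Emit:
{"fn": "drive_tool", "kwargs": {
  "deltas": [
    {"dx": 0,"dy": 0,"dz": -0.01,"wx": 0,"wy": 0,"wz": 0},
    {"dx": 0,"dy": 0,"dz": -0.03,"wx": 0,"wy": 0,"wz": 0},
    {"dx": 0,"dy": 0,"dz": -0.06,"wx": 0,"wy": 0,"wz": 0},
    {"dx": 0,"dy": 0,"dz": -0.1,"wx": 0,"wy": 0,"wz": 0},
    {"dx": -0.005,"dy": 0.01,"dz": -0.125,"wx": 0,"wy": 0,"wz": 2},
    {"dx": -0.017,"dy": 0.038,"dz": -0.125,"wx": 0,"wy": 0,"wz": 5},
    {"dx": -0.033,"dy": 0.075,"dz": -0.125,"wx": 0,"wy": 0,"wz": 9},
    {"dx": -0.05,"dy": 0.112,"dz": -0.125,"wx": 0,"wy": 0,"wz": 13},
    {"dx": -0.067,"dy": 0.15,"dz": -0.125,"wx": 0,"wy": 0,"wz": 17},
    {"dx": -0.082,"dy": 0.185,"dz": -0.125,"wx": 0,"wy": 0,"wz": 20},
    {"dx": -0.091,"dy": 0.205,"dz": -0.125,"wx": 0,"wy": 0,"wz": 21},
    {"dx": -0.094,"dy": 0.2115,"dz": -0.125,"wx": 0,"wy": 0,"wz": 21},
    {"dx": -0.094,"dy": 0.2115,"dz": -0.125,"wx": 0,"wy": 0,"wz": 21},
    {"dx": -0.094,"dy": 0.2115,"dz": -0.125,"wx": 0,"wy": 0,"wz": 21}
  ]
}}

```text
time_s: 14.85
tcp_pos: [0.4986, 0.1752, 0.1392]
ee_rot: [[-0.992, 0.128, -0.001], [0.128, 0.992, -0.001], [0.001, -0.001, -1.0]]
wrist_force: [1.3, -0.5, -2.8]
gripper_width: 0.688
```

Run:
```python
from h import *
st(); M=model("wrist"); im=cams.capture("wrist")[:,:,::-1]; cv2.imwrite("pics/w11.png",im)
np.savez("w11.npz",K=M[0],E=M[1])
goto([.4994,.1762,.032],82.7)
```

```text
t 14.85 tcp [0.4986 0.1752 0.1392] yaw 82.65517098993001 z [-0.0015 -0.0008 -1.    ] F [ 1.2866 -0.5012 -2.8371] M [-0.051  -0.0319 -0.0483] g 0.6875042437132924 j [  37.    15.9  -18.2   -0.   -56.  -134.3]
delta mm [ -0.6   1.3 107.4] w deg [-0.04 -0.06 -0.07]
```

View pics/w11.png

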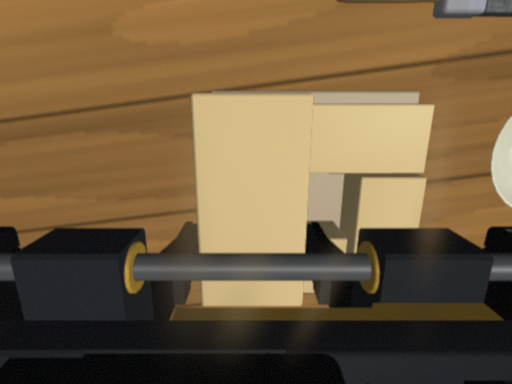

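Emit:
{"fn": "drive_tool", "kwargs": {
  "deltas": [
    {"dx": -0.0006,"dy": 0.001,"dz": 0.015,"wx": 0,"wy": 0,"wz": 0},
    {"dx": -0.0006,"dy": 0.001,"dz": 0.035,"wx": 0,"wy": 0,"wz": 0},
    {"dx": -0.0006,"dy": 0.001,"dz": 0.048,"wx": 0,"wy": 0,"wz": 0},
    {"dx": -0.0006,"dy": 0.001,"dz": 0.053,"wx": 0,"wy": 0,"wz": 0},
    {"dx": -0.0006,"dy": 0.001,"dz": 0.053,"wx": 0,"wy": 0,"wz": 0}
  ]
}}

```text
time_s: 15.4
tcp_pos: [0.4997, 0.1761, 0.0862]
ee_rot: [[-0.992, 0.128, -0.001], [0.128, 0.992, -0.001], [0.001, -0.001, -1.0]]
wrist_force: [-0.1, -0.5, -2.6]
gripper_width: 0.683
```

Run:
```python
from h import *
st(); M=model("wrist"); im=cams.capture("wrist")[:,:,::-1]
cv2.imwrite("pics/w12.png",cv2.resize(im[60:330,170:470],None,fx=2.2,fy=2.2,interpolation=cv2.INTER_CUBIC))
S=[.5193,.2372,np.radians(-7.3)]
P=[[*shw(q,S),.065] for q in [(-.0915,-.0285),(-.0315,-.0285),(-.0915,.0915)]]
print(proj(M,P), (proj(M,P)-[170,60])*2.2)
goto([.4994,.1762,.032],82.7)
```

```text
t 15.4 tcp [0.4997 0.1761 0.0862] yaw 82.61867620496305 z [-0.0013 -0.001  -1.    ] F [-0.1398 -0.4573 -2.5591] M [-0.0444 -0.0725 -0.0128] g 0.6827037709355613 j [  37.    19.6  -21.8    0.   -48.7 -134.3]
[[302.3834 100.4564]
 [298.6742 187.747 ]
 [483.058  100.0547]] [[291.2434  89.0042]
 [283.0832 281.0434]
 [688.7276  88.1202]]
delta mm [ 0.9 -0.4 54.9] w deg [-0.01  0.01 -0.06]
```

View pics/w12.png

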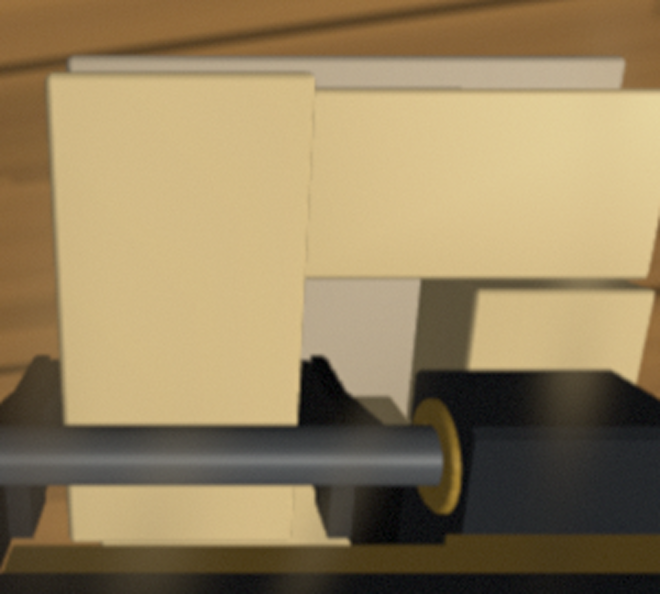

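Emit:
{"fn": "drive_tool", "kwargs": {
  "deltas": [
    {"dx": 0.0005,"dy": -0.0005,"dz": 0.008,"wx": 0,"wy": 0,"wz": 0},
    {"dx": 0.0005,"dy": -0.0005,"dz": 0.016,"wx": 0,"wy": 0,"wz": 0},
    {"dx": 0.0005,"dy": -0.0005,"dz": 0.022,"wx": 0,"wy": 0,"wz": 0},
    {"dx": 0.0005,"dy": -0.0005,"dz": 0.026,"wx": 0,"wy": 0,"wz": 0},
    {"dx": 0.0005,"dy": -0.0005,"dz": 0.026,"wx": 0,"wy": 0,"wz": 0}
  ]
}}

```text
time_s: 15.95
tcp_pos: [0.4991, 0.1765, 0.0597]
ee_rot: [[-0.992, 0.127, -0.001], [0.127, 0.992, -0.001], [0.001, -0.001, -1.0]]
wrist_force: [0.3, -0.1, -1.6]
gripper_width: 0.687
```

Run:
```python
from h import *
st(); M=model("wrist"); im=cams.capture("wrist")[:,:,::-1]
cv2.imwrite("pics/w13.png",cv2.resize(im[60:330,150:510],None,fx=2.2,fy=2.2,interpolation=cv2.INTER_CUBIC))
goto([.4994,.1762,.032],82.7)
```

```text
t 15.95 tcp [0.4991 0.1765 0.0597] yaw 82.68466292557977 z [-0.0014 -0.001  -1.    ] F [ 0.3428 -0.1175 -1.576 ] M [-0.0331 -0.0193  0.0324] g 0.6865219944400516 j [  37.    21.5  -23.5   -0.   -45.1 -134.4]
delta mm [-0.1 -0.4 28.2] w deg [-0.04 -0.03 -0.01]
```

View pics/w13.png

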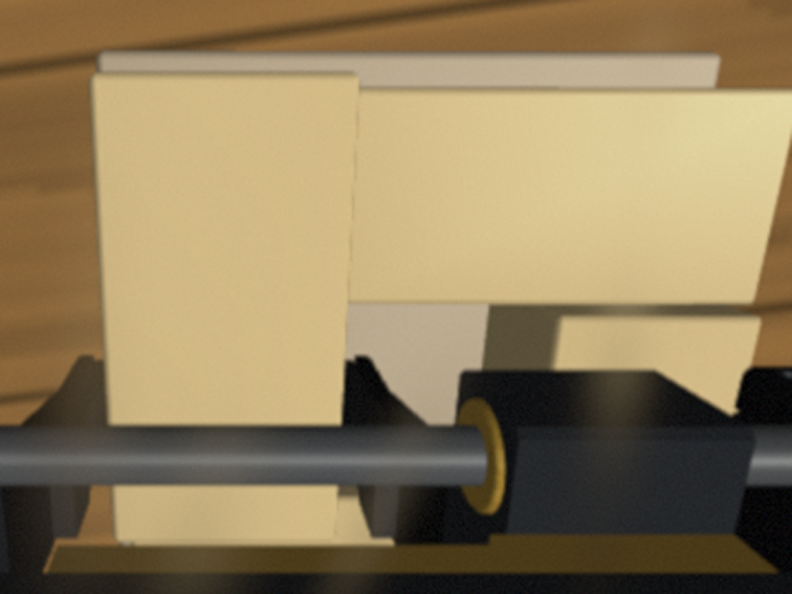

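Emit:
{"fn": "drive_tool", "kwargs": {
  "deltas": [
    {"dx": 0,"dy": 0,"dz": 0.008,"wx": 0,"wy": 0,"wz": 0},
    {"dx": 0,"dy": 0,"dz": 0.016,"wx": 0,"wy": 0,"wz": 0},
    {"dx": 0,"dy": 0,"dz": 0.023,"wx": 0,"wy": 0,"wz": 0},
    {"dx": 0,"dy": 0,"dz": 0.028,"wx": 0,"wy": 0,"wz": 0},
    {"dx": 0,"dy": 0,"dz": 0.029,"wx": 0,"wy": 0,"wz": 0},
    {"dx": 0,"dy": 0,"dz": 0.0295,"wx": 0,"wy": 0,"wz": 0},
    {"dx": 0,"dy": 0,"dz": 0.0295,"wx": 0,"wy": 0,"wz": 0}
  ]
}}

```text
time_s: 16.7
tcp_pos: [0.4997, 0.1768, 0.0312]
ee_rot: [[-0.992, 0.127, 0.0], [0.127, 0.992, 0.0], [-0.0, 0.0, -1.0]]
wrist_force: [-0.5, 0.2, -2.0]
gripper_width: 0.686
```

Run:
```python
from h import *
st(); M=model("wrist"); im=cams.capture("wrist")[:,:,::-1]
cv2.imwrite("pics/w14.png",cv2.resize(im[60:330,150:510],None,fx=2.2,fy=2.2,interpolation=cv2.INTER_CUBIC))
```

```text
t 16.7 tcp [0.4997 0.1768 0.0312] yaw 82.68697897533619 z [ 0.0004  0.0002 -1.    ] F [-0.5225  0.2029 -1.9631] M [-0.054  -0.0229  0.0128] g 0.6858178480554052 j [  37.    23.8  -25.1    0.   -41.  -134.4]
```

View pics/w14.png

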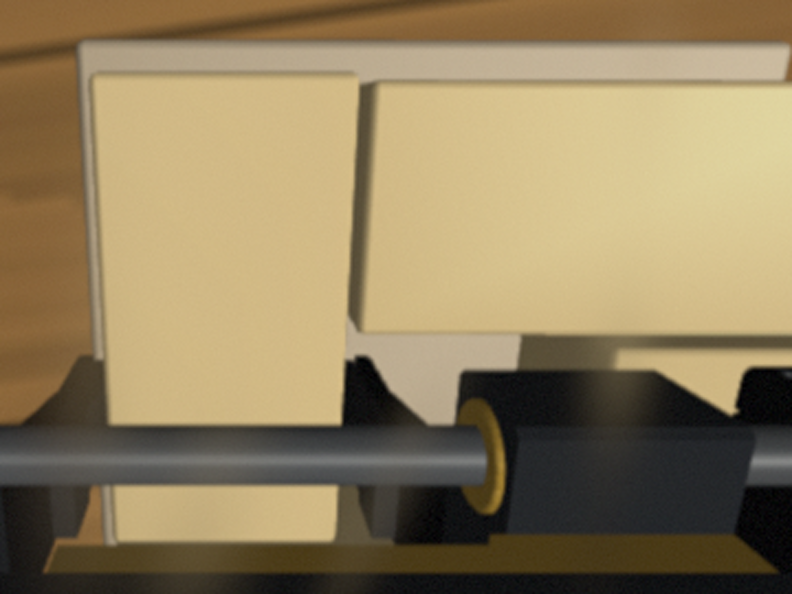

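Emit:
{"fn": "drive_tool", "kwargs": {
  "deltas": [
    {"dx": 0,"dy": 0,"dz": 0.001,"wx": 0,"wy": 0,"wz": 0},
    {"dx": 0,"dy": 0,"dz": 0.0017,"wx": 0,"wy": 0,"wz": 0},
    {"dx": 0,"dy": 0,"dz": 0.002,"wx": 0,"wy": 0,"wz": 0},
    {"dx": 0,"dy": 0,"dz": 0.002,"wx": 0,"wy": 0,"wz": 0}
  ]
}}

```text
time_s: 17.15
tcp_pos: [0.4998, 0.1769, 0.0299]
ee_rot: [[-0.992, 0.127, 0.001], [0.127, 0.992, 0.0], [-0.001, 0.0, -1.0]]
wrist_force: [-2.3, -0.1, 5.0]
gripper_width: 0.686
```

Emit:
{"fn": "drive_tool", "kwargs": {
  "deltas": [
    {"dx": 0,"dy": 0,"dz": 0,"wx": 0,"wy": 0,"wz": 0},
    {"dx": 0,"dy": 0,"dz": 0,"wx": 0,"wy": 0,"wz": 0},
    {"dx": 0,"dy": 0,"dz": 0,"wx": 0,"wy": 0,"wz": 0},
    {"dx": 0,"dy": 0,"dz": 0,"wx": 0,"wy": 0,"wz": 0},
    {"dx": 0,"dy": 0,"dz": 0,"wx": 0,"wy": 0,"wz": 0},
    {"dx": 0,"dy": 0,"dz": -0.01,"wx": 0,"wy": 0,"wz": 0},
    {"dx": 0,"dy": 0,"dz": -0.03,"wx": 0,"wy": 0,"wz": 0},
    {"dx": 0,"dy": 0,"dz": -0.06,"wx": 0,"wy": 0,"wz": 0},
    {"dx": 0,"dy": 0,"dz": -0.1,"wx": 0,"wy": 0,"wz": 0},
    {"dx": -0.03,"dy": 0.02,"dz": -0.14,"wx": 0,"wy": 0,"wz": 0},
    {"dx": -0.06,"dy": 0.04,"dz": -0.18,"wx": 0,"wy": 0,"wz": 0},
    {"dx": -0.09,"dy": 0.06,"dz": -0.21,"wx": 0,"wy": 0,"wz": 0},
    {"dx": -0.11,"dy": 0.06,"dz": -0.24,"wx": 0,"wy": 0,"wz": 0},
    {"dx": -0.13,"dy": 0.06,"dz": -0.26,"wx": 0,"wy": 0,"wz": 0},
    {"dx": -0.13,"dy": 0.06,"dz": -0.26,"wx": 0,"wy": 0,"wz": 0},
    {"dx": -0.13,"dy": 0.06,"dz": -0.26,"wx": 0,"wy": 0,"wz": 0}
  ],
  "gripper": 1
}}

```text
time_s: 18.75
tcp_pos: [0.6357, 0.2195, 0.2888]
ee_rot: [[-0.992, 0.128, -0.001], [0.128, 0.992, 0.0], [0.001, 0.0, -1.0]]
wrist_force: [-0.4, -0.4, -1.3]
gripper_width: 0.997
```

Run:
```python
from h import *
st(); M=model("wrist"); im=cams.capture("wrist")[:,:,::-1]; np.savez("w15.npz",K=M[0],E=M[1])
cv2.imwrite("pics/w15.png",cv2.resize(im[:230,130:380],None,fx=3,fy=2.6,interpolation=cv2.INTER_CUBIC))
cv2.imwrite("pics/w15f.png",im)
cv2.imwrite("pics/w15.png",cv2.resize(im[:200,130:380],None,fx=3,fy=3,interpolation=cv2.INTER_CUBIC))
S=cams.capture("side")[:,:,::-1]; cv2.imwrite("pics/s15.png",cv2.resize(S[200:320,190:320],None,fx=4.6,fy=4.6,interpolation=cv2.INTER_CUBIC))
```

```text
t 18.75 tcp [0.6357 0.2195 0.2888] yaw 82.64670693322087 z [-0.0008  0.0004 -1.    ] F [-0.4122 -0.3568 -1.2558] M [ 0.0059 -0.0241  0.004 ] g 0.9966329740954337 j [  32.8   24.7   16.9   -0.   -82.2 -130.1]
```

View pics/w15.png

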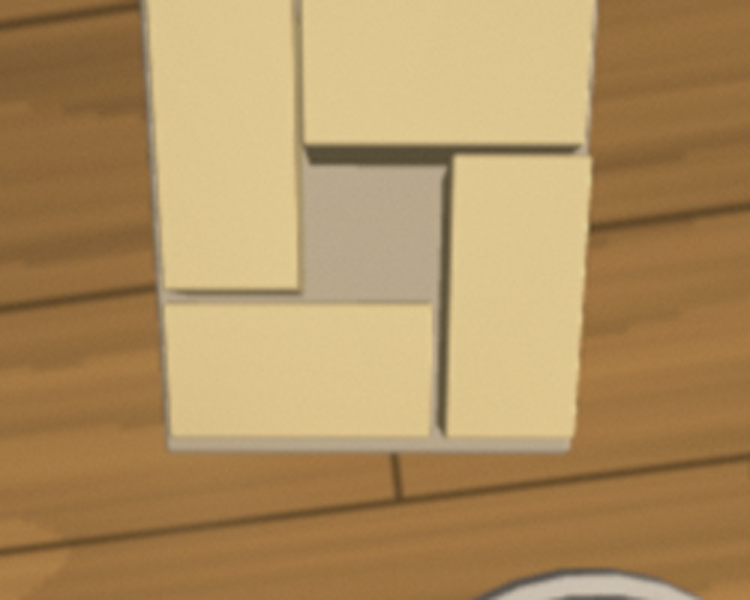

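View pics/s15.png

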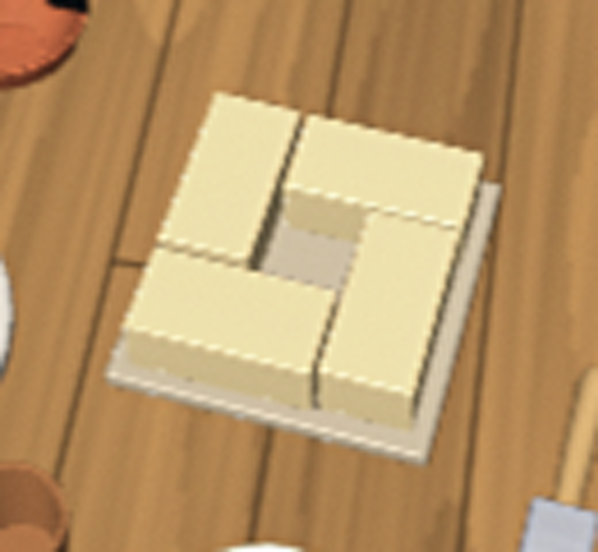

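Run:
```python
from h import *
T=model("top");S=model("side")
for z in (0,.15,.2,.25): print(z,"top cols450-512",ray(T,(450,210),z),ray(T,(480,172),z),ray(T,(490,248),z))
print("side base",ray(S,(298,102),0),"rim y range at z",[ (z,ray(S,(274,60),z),ray(S,(324,60),z),ray(S,(298,72),z)) for z in(.15,.2,.25)])
print("pedestal", ray(S,(230,105),0))
```

```text
0 top cols450-512 [ 0.4928 -0.5416  0.    ] [ 0.6091 -0.6419  0.    ] [ 0.3764 -0.6538  0.    ]
0.15 top cols450-512 [ 0.4827 -0.4687  0.15  ] [ 0.5844 -0.5564  0.15  ] [ 0.381  -0.5668  0.15  ]
0.2 top cols450-512 [ 0.4794 -0.4444  0.2   ] [ 0.5762 -0.5279  0.2   ] [ 0.3825 -0.5378  0.2   ]
0.25 top cols450-512 [ 0.476  -0.4201  0.25  ] [ 0.568  -0.4994  0.25  ] [ 0.384  -0.5088  0.25  ]
side base [ 0.4678 -0.5532  0.    ] rim y range at z [(0.15, array([ 0.5805, -0.6138,  0.15  ]), array([ 0.3812, -0.6424,  0.15  ]), array([ 0.4772, -0.5446,  0.15  ])), (0.2, array([ 0.5717, -0.5356,  0.2   ]), array([ 0.3827, -0.5627,  0.2   ]), array([ 0.4737, -0.47  ,  0.2   ])), (0.25, array([ 0.5629, -0.4573,  0.25  ]), array([ 0.3842, -0.483 ,  0.25  ]), array([ 0.4702, -0.3953,  0.25  ]))]
pedestal [ 0.746  -0.4926  0.    ]
```

Run:
```python
from h import *
goto([.541,-.29,.33],148)
```

```text
delta mm [  28.4 -517.3  -41.4] w deg [  0.02  -0.16 -65.31]
```

Emit:
{"fn": "drive_tool", "kwargs": {
  "deltas": [
    {"dx": 0.001,"dy": -0.015,"dz": -0.02,"wx": 0,"wy": 0,"wz": -2},
    {"dx": 0.003,"dy": -0.05,"dz": -0.041,"wx": 0,"wy": 0,"wz": -6},
    {"dx": 0.005,"dy": -0.09,"dz": -0.041,"wx": 0,"wy": 0,"wz": -11},
    {"dx": 0.007,"dy": -0.13,"dz": -0.041,"wx": 0,"wy": 0,"wz": -16},
    {"dx": 0.009,"dy": -0.17,"dz": -0.041,"wx": 0,"wy": 0,"wz": -21},
    {"dx": 0.012,"dy": -0.21,"dz": -0.041,"wx": 0,"wy": 0,"wz": -26},
    {"dx": 0.014,"dy": -0.25,"dz": -0.041,"wx": 0,"wy": 0,"wz": -31},
    {"dx": 0.016,"dy": -0.29,"dz": -0.041,"wx": 0,"wy": 0,"wz": -36},
    {"dx": 0.018,"dy": -0.33,"dz": -0.041,"wx": 0,"wy": 0,"wz": -41},
    {"dx": 0.02,"dy": -0.37,"dz": -0.041,"wx": 0,"wy": 0,"wz": -46},
    {"dx": 0.022,"dy": -0.41,"dz": -0.041,"wx": 0,"wy": 0,"wz": -51},
    {"dx": 0.025,"dy": -0.45,"dz": -0.041,"wx": 0,"wy": 0,"wz": -56},
    {"dx": 0.027,"dy": -0.485,"dz": -0.041,"wx": 0,"wy": 0,"wz": -61},
    {"dx": 0.028,"dy": -0.508,"dz": -0.041,"wx": 0,"wy": 0,"wz": -64},
    {"dx": 0.028,"dy": -0.517,"dz": -0.041,"wx": 0,"wy": 0,"wz": -65.3},
    {"dx": 0.028,"dy": -0.517,"dz": -0.041,"wx": 0,"wy": 0,"wz": -65.3},
    {"dx": 0.028,"dy": -0.517,"dz": -0.041,"wx": 0,"wy": 0,"wz": -65.3},
    {"dx": 0.028,"dy": -0.517,"dz": -0.041,"wx": 0,"wy": 0,"wz": -65.3}
  ]
}}

```text
time_s: 20.65
tcp_pos: [0.5424, -0.2885, 0.3299]
ee_rot: [[-0.529, -0.848, -0.0], [-0.848, 0.529, 0.0], [-0.0, 0.0, -1.0]]
wrist_force: [-0.2, -0.1, 0.9]
gripper_width: 0.997
```

Run:
```python
from h import *
st(); M=model("wrist"); im=cams.capture("wrist")[:,:,::-1]; np.savez("w16.npz",K=M[0],E=M[1])
cv2.imwrite("pics/w16.png",im)
```

```text
t 20.65 tcp [ 0.5424 -0.2885  0.3299] yaw 148.0344720934727 z [-0.0004  0.0003 -1.    ] F [-0.217  -0.0884  0.8977] M [ 0.0023  0.1023 -0.002 ] g 0.9970550650643254 j [-12.9  17.9  12.4  -0.  -84.5 -19. ]
```

View pics/w16.png

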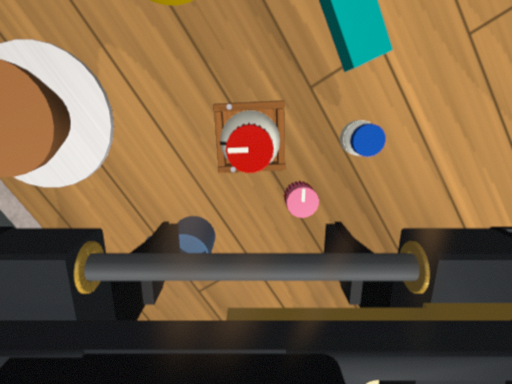

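Run:
```python
import cv2
im=cv2.imread("pics/w16.png")
cv2.imwrite("pics/w16a.png",cv2.resize(im[90:190,200:300],None,fx=6,fy=6,interpolation=cv2.INTER_CUBIC))
```

```text
(no output)
```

View pics/w16a.png

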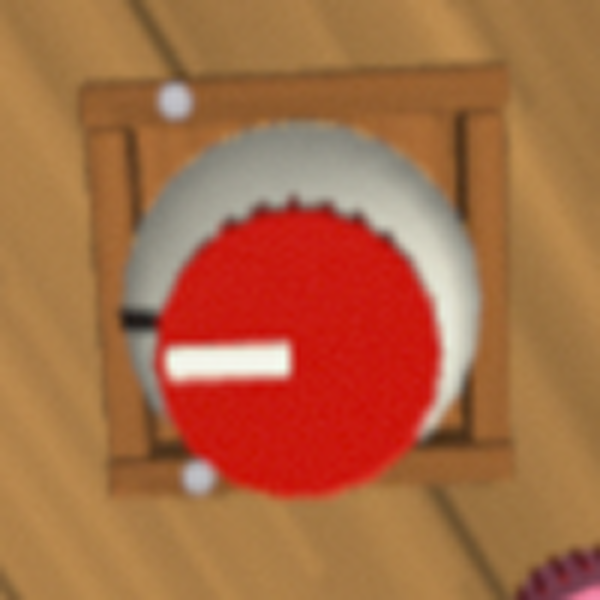

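Run:
```python
from h import *
d=np.load("w16.npz"); M=(d["K"],d["E"])
f=lambda p:(np.array(p)+.5)/6-.5+[200,90]
for z in (.188,.194):
    c=ray(M,f((300,352)),z);a=ray(M,f((292,360)),z);b=ray(M,f((166,364)),z)
    print(z,c,"yaw",np.degrees(np.arctan2(b[1]-a[1],b[0]-a[0])))
goto([*c[:2],.16],148)
goto([c[0],c[1],.24],148)
```

```text
0.188 [ 0.5267 -0.3175  0.188 ] yaw -30.18687299738094
0.194 [ 0.5263 -0.3181  0.194 ] yaw -30.186872997380863
delta mm [ 33.7  -1.9 170.1] w deg [0.01 0.   0.04]
delta mm [33.7 -1.9 90.1] w deg [0.01 0.   0.04]
```

Emit:
{"fn": "drive_tool", "kwargs": {
  "deltas": [
    {"dx": 0.015,"dy": -0.001,"dz": 0.015,"wx": 0,"wy": 0,"wz": 0},
    {"dx": 0.033,"dy": -0.0018,"dz": 0.04,"wx": 0,"wy": 0,"wz": 0},
    {"dx": 0.033,"dy": -0.0018,"dz": 0.07,"wx": 0,"wy": 0,"wz": 0},
    {"dx": 0.033,"dy": -0.0018,"dz": 0.095,"wx": 0,"wy": 0,"wz": 0},
    {"dx": 0.033,"dy": -0.0018,"dz": 0.1,"wx": 0,"wy": 0,"wz": 0},
    {"dx": 0.033,"dy": -0.0018,"dz": 0.1,"wx": 0,"wy": 0,"wz": 0}
  ]
}}

```text
time_s: 21.3
tcp_pos: [0.5265, -0.318, 0.2298]
ee_rot: [[-0.529, -0.848, -0.001], [-0.848, 0.529, -0.0], [0.001, 0.001, -1.0]]
wrist_force: [0.2, 0.4, -0.6]
gripper_width: 1.0
```

Run:
```python
from h import *
st(); M=model("wrist"); im=cams.capture("wrist")[:,:,::-1]
cv2.imwrite("pics/w17.png",im); s=r.sense();R=s["ee_rot"]
print(proj(M,[[.5265,-.3177,.188],[.5265-.027*R[0,0]*-1,-.3177+.027*R[1,0],.188]]))
goto([.5265,-.3177,.16],148)
```

```text
t 21.3 tcp [ 0.5265 -0.318   0.2298] yaw 148.03617220563297 z [-0.0014 -0.     -1.    ] F [ 0.1725  0.4038 -0.6139] M [-0.0428  0.0639  0.027 ] g 1.0002605595545102 j [-16.1  20.1   1.7   0.  -71.6 -15.9]
[[251.61   204.9614]
 [251.59   172.0395]]
delta mm [-0.2  1.1 71.1] w deg [-0.09 -0.02  0.04]
```

View pics/w17.png

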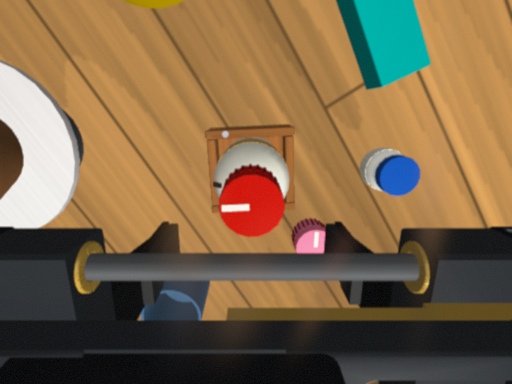

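Emit:
{"fn": "drive_tool", "kwargs": {
  "deltas": [
    {"dx": 0,"dy": 0,"dz": 0.015,"wx": 0,"wy": 0,"wz": 0},
    {"dx": 0,"dy": 0,"dz": 0.035,"wx": 0,"wy": 0,"wz": 0},
    {"dx": 0,"dy": 0,"dz": 0.052,"wx": 0,"wy": 0,"wz": 0},
    {"dx": 0,"dy": 0,"dz": 0.064,"wx": 0,"wy": 0,"wz": 0},
    {"dx": 0,"dy": 0,"dz": 0.07,"wx": 0,"wy": 0,"wz": 0},
    {"dx": 0,"dy": 0,"dz": 0.07,"wx": 0,"wy": 0,"wz": 0},
    {"dx": 0,"dy": 0,"dz": 0.07,"wx": 0,"wy": 0,"wz": 0}
  ]
}}

```text
time_s: 22.05
tcp_pos: [0.5272, -0.3188, 0.1612]
ee_rot: [[-0.53, -0.848, 0.002], [-0.848, 0.53, -0.001], [-0.0, -0.002, -1.0]]
wrist_force: [-0.3, -0.6, -0.2]
gripper_width: 0.998
```

Emit:
{"fn": "drive_tool", "kwargs": {
  "deltas": [
    {"dx": 0,"dy": 0,"dz": 0,"wx": 0,"wy": 0,"wz": 0},
    {"dx": 0,"dy": 0,"dz": 0,"wx": 0,"wy": 0,"wz": 0},
    {"dx": 0,"dy": 0,"dz": 0,"wx": 0,"wy": 0,"wz": 0},
    {"dx": 0,"dy": 0,"dz": 0,"wx": 0,"wy": 0,"wz": 0},
    {"dx": 0,"dy": 0,"dz": 0,"wx": 0,"wy": 0,"wz": 0},
    {"dx": 0,"dy": 0,"dz": 0,"wx": 0,"wy": 0,"wz": 0},
    {"dx": 0,"dy": 0,"dz": 0,"wx": 0,"wy": 0,"wz": 0}
  ],
  "gripper": 0
}}

```text
time_s: 22.75
tcp_pos: [0.5265, -0.3185, 0.1601]
ee_rot: [[-0.53, -0.848, -0.0], [-0.848, 0.53, 0.0], [0.0, 0.0, -1.0]]
wrist_force: [-0.5, 0.8, 0.5]
gripper_width: 0.608
```

Run:
```python
from h import *
st(); im=cams.capture("wrist")[:,:,::-1]
cv2.imwrite("pics/w18.png",im)
im=cams.capture("side")[:,:,::-1]
cv2.imwrite("pics/s18.png",cv2.resize(im[60:180,220:350],None,fx=4.6,fy=4.6,interpolation=cv2.INTER_CUBIC))
```

```text
t 22.75 tcp [ 0.5265 -0.3185  0.1601] yaw 147.98333979175908 z [-0.0001  0.     -1.    ] F [-0.5191  0.8435  0.5338] M [ 0.1046  0.1499 -0.0094] g 0.6084348562172405 j [-16.1  22.8  -4.4   0.  -62.8 -15.9]
```

View pics/w18.png

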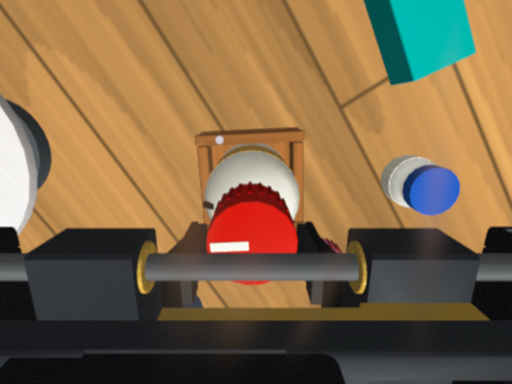

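View pics/s18.png

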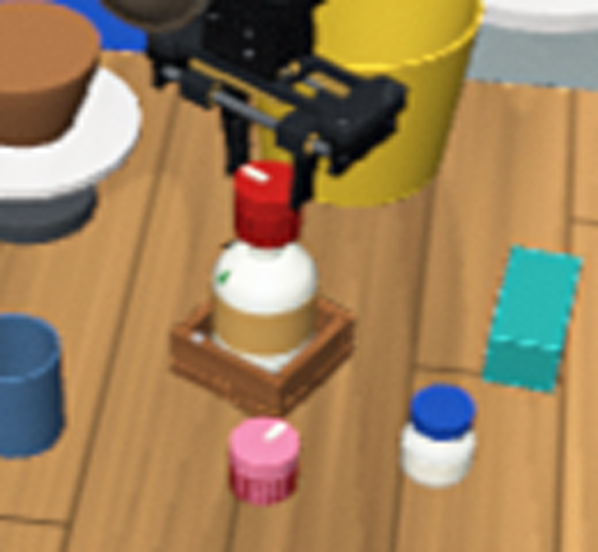

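Emit:
{"fn": "drive_tool", "kwargs": {
  "deltas": [
    {"dx": 0,"dy": 0,"dz": 0,"wx": 0,"wy": 0,"wz": 0},
    {"dx": 0,"dy": 0,"dz": 0.001,"wx": 0,"wy": 0,"wz": 0},
    {"dx": 0,"dy": 0,"dz": 0.003,"wx": 0,"wy": 0,"wz": 0},
    {"dx": 0,"dy": 0,"dz": 0.005,"wx": 0,"wy": 0,"wz": 0},
    {"dx": 0,"dy": 0,"dz": 0.007,"wx": 0,"wy": 0,"wz": 0},
    {"dx": 0,"dy": 0,"dz": 0.007,"wx": 0,"wy": 0,"wz": 0}
  ]
}}

```text
time_s: 23.45
tcp_pos: [0.5265, -0.3185, 0.1537]
ee_rot: [[-0.53, -0.848, 0.0], [-0.848, 0.53, -0.0], [0.0, -0.0, -1.0]]
wrist_force: [-2.6, 2.5, 6.4]
gripper_width: 0.606
```

Run:
```python
from h import *
st(); im=cams.capture("side")[:,:,::-1]
cv2.imwrite("pics/s19.png",cv2.resize(im[60:180,220:350],None,fx=4.6,fy=4.6,interpolation=cv2.INTER_CUBIC))
```

```text
t 23.45 tcp [ 0.5265 -0.3185  0.1537] yaw 147.99995837889588 z [ 0.0001 -0.0004 -1.    ] F [-2.6294  2.4906  6.4194] M [ 0.7746  0.7045 -0.0181] g 0.6064152130195101 j [-16.1  23.1  -4.9   0.  -61.9 -15.9]
```

View pics/s19.png

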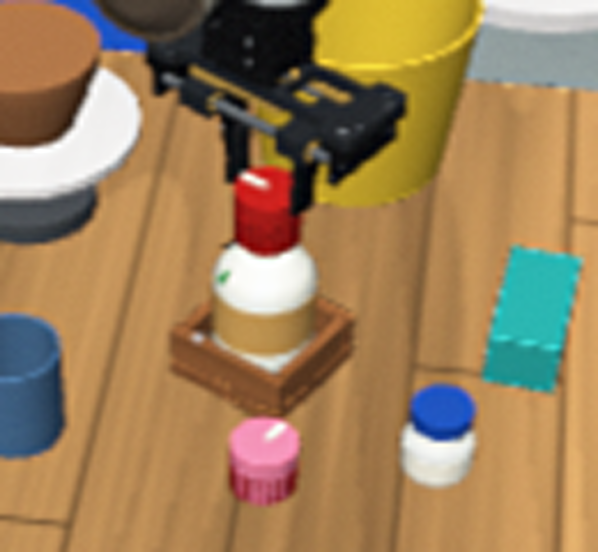

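Emit:
{"fn": "drive_tool", "kwargs": {
  "deltas": [
    {"dx": 0,"dy": 0,"dz": 0.0005,"wx": 0,"wy": 0,"wz": -2},
    {"dx": 0,"dy": 0,"dz": 0.0005,"wx": 0,"wy": 0,"wz": -6},
    {"dx": 0,"dy": 0,"dz": 0.0005,"wx": 0,"wy": 0,"wz": -10},
    {"dx": 0,"dy": 0,"dz": 0.0005,"wx": 0,"wy": 0,"wz": -14},
    {"dx": 0,"dy": 0,"dz": 0.0005,"wx": 0,"wy": 0,"wz": -18},
    {"dx": 0,"dy": 0,"dz": 0.0005,"wx": 0,"wy": 0,"wz": -22},
    {"dx": 0,"dy": 0,"dz": 0.0005,"wx": 0,"wy": 0,"wz": -26},
    {"dx": 0,"dy": 0,"dz": 0.0005,"wx": 0,"wy": 0,"wz": -30},
    {"dx": 0,"dy": 0,"dz": 0.0005,"wx": 0,"wy": 0,"wz": -30}
  ]
}}

```text
time_s: 24.4
tcp_pos: [0.5279, -0.3192, 0.1541]
ee_rot: [[-0.033, -0.999, 0.004], [-0.999, 0.033, -0.002], [0.002, -0.004, -1.0]]
wrist_force: [-0.2, 0.5, 5.7]
gripper_width: 0.605
```

Run:
```python
from h import *
st(); im=cams.capture("wrist")[:,:,::-1]
cv2.imwrite("pics/w20.png",im[80:330,120:400])
```

```text
t 24.4 tcp [ 0.5279 -0.3192  0.1541] yaw 178.09226832422684 z [ 0.0037 -0.0022 -1.    ] F [-0.1566  0.4749  5.7269] M [0.2348 0.2163 0.0164] g 0.604870357614512 j [-16.1  23.1  -4.9   0.1 -61.7  14.2]
```

View pics/w20.png

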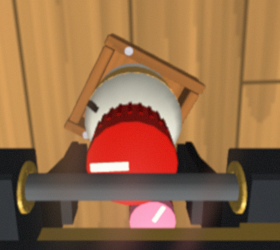

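Emit:
{"fn": "drive_tool", "kwargs": {
  "deltas": [
    {"dx": 0,"dy": 0,"dz": 0.001,"wx": 0,"wy": 0,"wz": -2},
    {"dx": 0,"dy": 0,"dz": 0.001,"wx": 0,"wy": 0,"wz": -6},
    {"dx": 0,"dy": 0,"dz": 0.001,"wx": 0,"wy": 0,"wz": -10},
    {"dx": 0,"dy": 0,"dz": 0.001,"wx": 0,"wy": 0,"wz": -14},
    {"dx": 0,"dy": 0,"dz": 0.001,"wx": 0,"wy": 0,"wz": -18},
    {"dx": 0,"dy": 0,"dz": 0.001,"wx": 0,"wy": 0,"wz": -22},
    {"dx": 0,"dy": 0,"dz": 0.001,"wx": 0,"wy": 0,"wz": -26},
    {"dx": 0,"dy": 0,"dz": 0.001,"wx": 0,"wy": 0,"wz": -30},
    {"dx": 0,"dy": 0,"dz": 0.001,"wx": 0,"wy": 0,"wz": -33},
    {"dx": 0,"dy": 0,"dz": 0.001,"wx": 0,"wy": 0,"wz": -35},
    {"dx": 0,"dy": 0,"dz": 0.001,"wx": 0,"wy": 0,"wz": -35},
    {"dx": 0,"dy": 0,"dz": 0.001,"wx": 0,"wy": 0,"wz": -35}
  ]
}}

```text
time_s: 25.65
tcp_pos: [0.5283, -0.3193, 0.1533]
ee_rot: [[0.545, -0.838, 0.005], [-0.838, -0.545, -0.003], [0.005, -0.002, -1.0]]
wrist_force: [-0.9, -0.8, 6.0]
gripper_width: 0.606
```

Run:
```python
from h import *
st(); im=cams.capture("wrist")[:,:,::-1]
cv2.imwrite("pics/w21.png",cv2.resize(im[80:330,120:400],None,fx=2,fy=2))
```

```text
t 25.65 tcp [ 0.5283 -0.3193  0.1533] yaw -146.96695013865633 z [ 0.0046 -0.0026 -1.    ] F [-0.9097 -0.7942  5.9614] M [0.2089 0.082  0.0867] g 0.6055190279541581 j [-16.1  23.2  -4.9   0.1 -61.6  49.1]
```

View pics/w21.png

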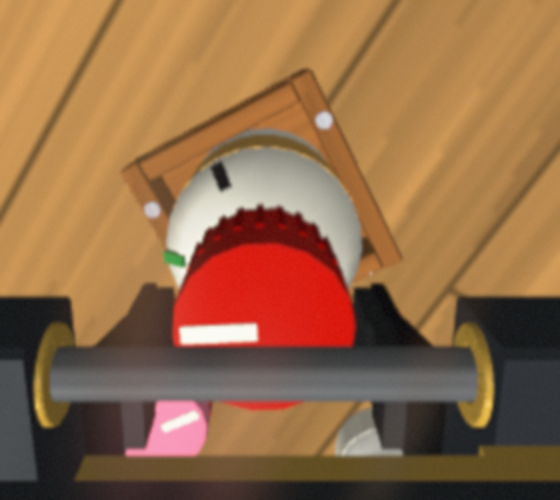

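The cap turned with the gripper. Its white line now points at the green mark: 147.98° to 213.03°, a 65° turn. Next I'll lift gently and check the force.

Emit:
{"fn": "drive_tool", "kwargs": {
  "deltas": [
    {"dx": 0,"dy": 0,"dz": -0.002,"wx": 0,"wy": 0,"wz": 0},
    {"dx": 0,"dy": 0,"dz": -0.005,"wx": 0,"wy": 0,"wz": 0},
    {"dx": 0,"dy": 0,"dz": -0.008,"wx": 0,"wy": 0,"wz": 0},
    {"dx": 0,"dy": 0,"dz": -0.011,"wx": 0,"wy": 0,"wz": 0},
    {"dx": 0,"dy": 0,"dz": -0.013,"wx": 0,"wy": 0,"wz": 0},
    {"dx": 0,"dy": 0,"dz": -0.013,"wx": 0,"wy": 0,"wz": 0}
  ]
}}

```text
time_s: 26.3
tcp_pos: [0.5265, -0.3181, 0.1637]
ee_rot: [[0.544, -0.839, -0.001], [-0.839, -0.544, 0.001], [-0.001, -0.0, -1.0]]
wrist_force: [2.0, 1.1, -0.4]
gripper_width: 0.605
```

Emit:
{"fn": "drive_tool", "kwargs": {
  "deltas": [
    {"dx": 0,"dy": 0,"dz": -0.002,"wx": 0,"wy": 0,"wz": 0},
    {"dx": 0,"dy": 0,"dz": -0.005,"wx": 0,"wy": 0,"wz": 0},
    {"dx": 0,"dy": 0,"dz": -0.008,"wx": 0,"wy": 0,"wz": 0},
    {"dx": 0,"dy": 0,"dz": -0.01,"wx": 0,"wy": 0,"wz": 0},
    {"dx": 0,"dy": 0,"dz": -0.01,"wx": 0,"wy": 0,"wz": 0}
  ]
}}

```text
time_s: 26.8
tcp_pos: [0.5259, -0.3186, 0.175]
ee_rot: [[0.544, -0.839, -0.001], [-0.839, -0.544, -0.0], [-0.001, 0.001, -1.0]]
wrist_force: [0.2, 0.1, 0.1]
gripper_width: 0.609
```

```bash
python3 -c "
from h import *
st()"
```

```text
t 26.8 tcp [ 0.5259 -0.3186  0.175 ] yaw -147.0246137320684 z [-0.001  -0.0001 -1.    ] F [0.2047 0.1174 0.0814] M [ 0.0008  0.1299 -0.0141] g 0.6085720884036996 j [-16.1  22.1  -3.3   0.  -64.7  49.1]
```

No pull on the wrist, so the cap is free. Lifting it to about 70 mm.

Emit:
{"fn": "drive_tool", "kwargs": {
  "deltas": [
    {"dx": 0,"dy": 0,"dz": -0.005,"wx": 0,"wy": 0,"wz": 0},
    {"dx": 0,"dy": 0,"dz": -0.015,"wx": 0,"wy": 0,"wz": 0},
    {"dx": 0,"dy": 0,"dz": -0.027,"wx": 0,"wy": 0,"wz": 0},
    {"dx": 0,"dy": 0,"dz": -0.039,"wx": 0,"wy": 0,"wz": 0},
    {"dx": 0,"dy": 0,"dz": -0.049,"wx": 0,"wy": 0,"wz": 0},
    {"dx": 0,"dy": 0,"dz": -0.055,"wx": 0,"wy": 0,"wz": 0},
    {"dx": 0,"dy": 0,"dz": -0.055,"wx": 0,"wy": 0,"wz": 0},
    {"dx": 0,"dy": 0,"dz": -0.055,"wx": 0,"wy": 0,"wz": 0},
    {"dx": 0,"dy": 0,"dz": -0.055,"wx": 0,"wy": 0,"wz": 0}
  ]
}}

```text
time_s: 27.7
tcp_pos: [0.5261, -0.3183, 0.2288]
ee_rot: [[0.544, -0.839, -0.001], [-0.839, -0.544, 0.001], [-0.001, 0.001, -1.0]]
wrist_force: [0.5, -0.0, -0.7]
gripper_width: 0.605
```

Run:
```python
from h import *
st(); im=cams.capture("side")[:,:,::-1]; cv2.imwrite("pics/s22f.png",im)
cv2.imwrite("pics/s22.png",cv2.resize(im[40:180,220:350],None,fx=4.2,fy=4.2,interpolation=cv2.INTER_CUBIC))
t=cams.capture("top")[:,:,::-1]; cv2.imwrite("pics/t22.png",t)
```

```text
t 27.7 tcp [ 0.5261 -0.3183  0.2288] yaw -147.02273899968498 z [-0.0014  0.0007 -1.    ] F [ 0.4658 -0.0392 -0.7204] M [0.0126 0.1315 0.0182] g 0.6051779257753716 j [-16.1  20.1   1.6  -0.  -71.5  49.1]
```

View pics/s22.png

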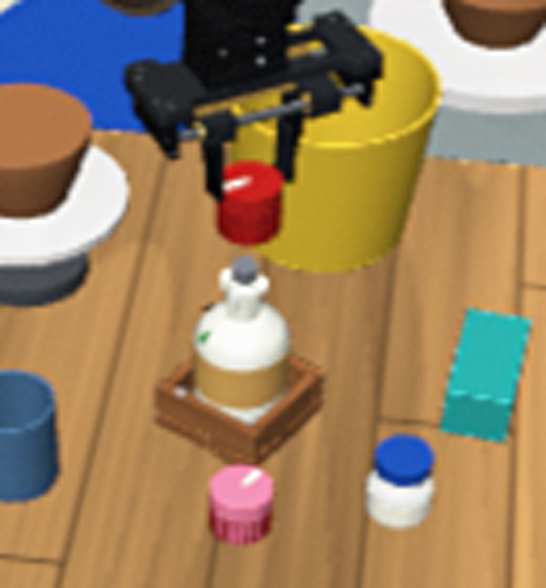

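View pics/t22.png

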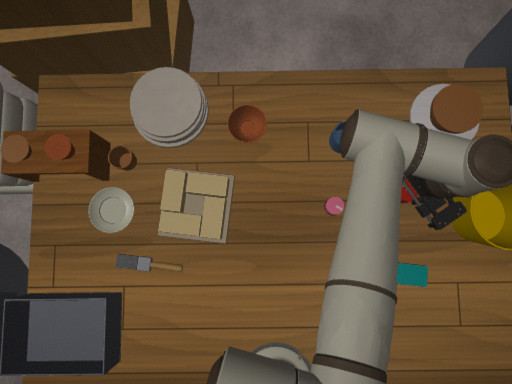

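View pics/s22f.png

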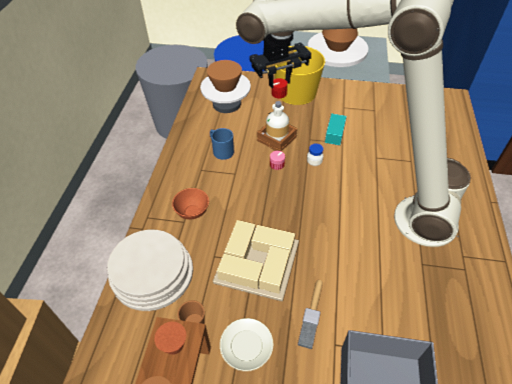

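The cap is held upright above the open neck, the pinwheel is neat, and the bystanders haven't moved. Handing in.

```bash
python3 -c "
from station import ticket
print(ticket.finish_job())"
```

```text
the job is handed in; nothing more can be done
None
```

The job is handed in, finished at about 28 s of the 70 s allowed; no verdict was reported back.

- **Bricks:** Both loose cream bricks lie flat in the two empty places and are let go. The last pictures show a neat pinwheel, square to the shelf, with gaps of roughly 3–5 mm, because I aimed each brick 1.5 mm outward in both directions so it would not catch on the fixed ones.
- **Cap:** I pressed the red cap about 6–7 mm (about 6 N at the wrist), turned it 65° anticlockwise to the green mark, and lifted it without any pull showing on the wrist. It is held upright about 69 mm above where it sat, within about 1 mm of the bottle's axis by the tool position, and clear of the neck.
- **Other things:** The bowl, cup, plate, jar and brush, and the pink and turquoise look-alikes, show no movement in the final pictures. The mug was hidden in the top view but sits where it was in the side view.
- **Disagreements:**
  - The top and wrist cameras differed by about 3–4 mm sideways on the bricks and shelf. I trusted the wrist camera, and the grasps and fits agreed with it.
  - Objects looked about 2% smaller in the wrist camera than its calibration predicts.
  - The gripper read 53 mm on the 54 mm cap.

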